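# Gauge a hardened pin through a row of shrinking rings

### The job

Take the thinner of the two headed steel pins from the wooden rack and slide it, plain end first, into the ring gauge from the widest ring towards the narrowest until a ring stops it. Press it gently against that ring (about 10 N, never more than 25 N on the gauge) for about half a second, then let go and leave it lying there in the rings. Leave the thicker pin, the hammer, the brick and the tin where they are.

Things in the scene. Friction and masses are not known exactly. Their poses are not given: they have to be found in the camera images.
- gauge: Fixed ring gauge: dark steel base plate 70 x 170 x 14 mm (own x, y, z) with four upright bright steel rings in a row on one level axis along its own y, 70 mm above its origin (centre of the plate's underside). The pin goes in at the +y end (widest ring) and travels along own -y. Rings are 10 mm thick on narrow posts; entrance faces at own y = +60, +20, somewhere from -14 to -34, and -60 mm.
- ring_1: Widest, first ring: hole 25 mm, outside diameter 52 mm. Origin on the ring axis in its entrance face; own -y is the way the pin travels, z up.
- ring_2: Second ring: hole 22 mm, outside 47 mm. Origin on the axis in its entrance face, axes as ring_1. The thin pin passes with 1 mm to spare all round.
- slide: Small aluminium rail, 34 x 36 x 5 mm, on the gauge's plate, carrying the third ring: hole 17 mm, outside 42 mm, too small for the thin pin, so it stops the plain end on its entrance face. The ring is clamped anywhere along the rail: its entrance face is at the gauge's own y = -14 to -34 mm; just where is not reported, it must be felt. It does not give way when pressed. Origin: centre of the rail's underside.
- ring_4: Narrowest, last ring: hole 13 mm, outside 37 mm. Origin on the axis in its entrance face, axes as ring_1.
- rack: Fixed wooden rack, base 180 x 160 x 10 mm, with two places side by side along its own x, at x = +55 and -55 mm. In each place a pin lies level along the rack's y on two V supports (10 mm long, centred at own y = -70 and +72 mm), free between them; the V sides reach about 60 mm above the table. Origin: centre of the underside.
- thin_pin: The thinner pin: steel, 180 mm long, 0.14 to 0.28 kg; shank 20 mm in diameter; one end has a round head 28 mm in diameter, 10 mm thick; the plain end has its rim broken by 1 mm. Origin: on the axis at mid-length; own -y points to the plain end, 90 mm away. Centre of mass 69 mm from the plain end. It lies in one of the rack places, axis 55 mm above the table, plain end roughly towards the gauge.
- thin_pin_grip (a point): Good place to hold the thin pin, on its axis 126 mm from the plain end. When the pin is stopped, its plain end is 74 to 94 mm past the first ring's entrance face, so this point is still 32 to 52 mm in front of that face.
- thin_pin_nose (a point): Centre of the thin pin's plain end face, axes as the pin.
- thick_pin: The thicker pin, not to be used: same shape, 180 mm long, shank 26 mm, head 35 mm. In the other rack place. Origin on the axis at mid-length.
- hammer: Bystander: hammer 260 mm long with a yellow handle, lying on the table beyond the work. Origin: middle of its length, on the table.
- firebrick: Bystander: pale firebrick 114 x 230 x 64 mm lying on the table. Origin: centre of the underside.
- oil_tin: Bystander: plain metal tin, 72 mm diameter, 120 mm high, standing on the table. Origin: centre of the underside.
Things that resemble listed ones, but are neither listed nor needed, are in the scene too. Leave any red or yellow look-alike of the thin_pin alone.

How it is judged:
On the way, in this order (a step that is already met when the one before it is completed fails the run):
1. the thin pin's plain end has gone through the first ring and into the second along their axis, short of the third (y of thin_pin_nose in the frame of ring_2 between -0.03 and -0.004 m and x of thin_pin_nose in the frame of ring_2 between -0.004 and 0.004 m and z of thin_pin_nose in the frame of ring_2 between -0.004 and 0.004 m), for 0.1 s.
2. the pin is pressed against the third ring (carried by the slide) with more than 4 N for 0.3 s (contact force between thin_pin and slide above 4 N and y of thin_pin_nose in the frame of gauge between -0.04 and -0.01 m), for 0.3 s.
At the end, for the whole second after the job is handed in: The thin pin lies released and at rest in the first two rings, its plain end where the third ring can stop it (10 to 38 mm towards the narrow end from the gauge's middle) and within 4 mm of the ring axis sideways and in height, its axis within 0.15 rad of the gauge's (y of thin_pin_nose in the frame of gauge between -0.038 and -0.01 m and x of thin_pin_nose in the frame of gauge between -0.004 and 0.004 m and z of thin_pin_nose in the frame of gauge between 0.066 and 0.074 m and angle between the y axis of thin_pin and the y axis of gauge, either way round below 0.15 rad and linear speed of thin_pin below 0.01 m/s); the robot touches nothing.
It fails at once if the thin pin loads the gauge with more than 25 N (contact force between thin_pin and gauge above 25 N).
It fails at once if the thicker pin is moved more than 20 mm (distance of thick_pin from where it was at the start of the episode above 0.02 m).
It fails at once if the hammer, the firebrick or the tin is moved more than 20 mm (distance of any of hammer, firebrick, oil_tin from where it was at the start of the episode above 0.02 m).
It also fails if it takes over 54 s, if anything falls off the work surface, if the arm or the gripper's body presses on something with over 40 N, if the wrist force passes 120 N, or if a joint passes its speed limit or range.

### The arm

A 6-joint arm with a two-finger parallel gripper is mounted at the origin on the work surface. World frame = base frame: x ahead of the robot, y to its left, z up, the work surface at z = 0. Lengths are in m, angles in rad, forces in N, time in s.
With the tool pointing down it reaches from about 0.325 to 0.9 m from the base axis. Payload 6.1 kg.
Tool frame: the origin (TCP) lies midway between the tips of the shut fingers; the grasp point (between the pads) lies 19 mm behind it; y points along the fingers, z is the direction in which the jaws open and shut, and the axes are right-handed (so a half turn about y gives the same grasp; the last joint's range is limited). The gripper opens to 85 mm and grips with 20 to 120 N. Pads are 22 mm wide; open, the fingers measure 114 mm over their backs; the gripper's body (76 mm by 85 mm) begins 54 mm behind the grasp point. The pads swing forward as they close: fully open they stand 13 mm farther back than shut.
Start: joints at [1.044, 0.22, 1.526, -0, 1.395, -0.126], TCP at [0.244, 0.575, 0.231] pointing down, gripper open.
Joint ranges: [-2.98, 2.98], [-0.91, 2.08], [0.09, 2.57], [-1.24, 4.39], [0.2, 2.65], [-2.68, 2.68]. Speed limits (rad/s): [2.57, 2.57, 3.01, 3.14, 3.14, 3.14].

### API

Orientations are given as a rotation vector (axis times angle).
In Python, from station import * gives the robot as it stands.
- The arm moves only by the tool drive_tool, never from a script. Its argument "rows" is a list of rows, each an object with "travel": the shift along the tool's x, y, z in mm, a list of three; "turn": the turn about the tool's y in degrees. A call has exactly 5 rows; each row is the pose to reach, as a shift and turn from the pose commanded when the call began, along the tool's axes at that moment; what a row does not reach only later rows make up. A row lasts 1/8 s, in which the tool goes at most 62.5 mm and 10.7 degrees, less where a joint would pass 70% of its speed; a pose out of reach is approached as far as the arm can. A call with a gripper value outside its range is refused whole. "hand" is the opening, from 0 (shut) to 1 (fully open), set as the call begins (left out, the last holds). The fingers move at their own pace and stop on an object; "squeeze" is the grip in N (left out, the last holds). Time passes only in rows, so rows that repeat a pose let the fingers close, or fill a call up. It gives the time, the measured TCP pose, the force and the opening at its end, in the units of the state.
- sense(): the state, without advancing time (a new reading comes with each control period).
- camera(name): name is "scene" or "top"; returns the picture (420x560x3 uint8, red, green, blue); there is no depth.
- get_calibration(name): a dict with "mtx" (3x3 intrinsics, pixels), "dist" ([k1, k2, p1, p2, k3] as OpenCV has them; the pictures are not rectified), "R" (3x3) and "t" (3): a world point X has camera coordinates R X + t. Camera axes: x right, y down, z forward; pixel columns grow to the right and rows downward; lengths in m; the calibration is good to about 2 mm. A picture is of the moment at which its call begins. get_calibration takes no time and is no camera call.
- hand_in(): hands the job in, once; it reports no verdict.
The state is a dict: "time": time; "qpos": joint angles; "qvel": joint speeds; "tau": joint torques, N m; "eef_pos": TCP position; "orientation": TCP orientation; "contact_force": force on the tool from outside, world axes, zero at the start; "torque": the same for the moment, N m; "gripper_width": finger opening in m.
Only numpy, scipy, OpenCV 4.12 (cv2) and the standard library are available. Lean on these libraries where they do the work, as an engineer would, in place of code of your own. Each camera call takes 0.05 s, during which the arm holds its last target.

## Working session

There is one attempt and no reset: what is moved stays moved. The work goes in short steps, Python scripts to look and compute and a tool call to move; the robot and the scene stay as the last step left them, time stands still between calls to the robot, and variables do not carry over. Pictures are saved under pics/ and viewed, and the job is handed in when it is done.

Besides the shell and the picture viewer there is one more tool, called after ">>>" by a JSON object that holds its "op" and its "data", one argument or row to a line. drive_tool: Moves the arm, as the interface text tells. Its arguments: {"type":"object","properties":{"rows":{"type":"array"},"hand":{"type":"number"},"squeeze":{"type":"number"}},"required":["rows"]}

```bash
ls; mkdir -p pics
python3 - <<'E'
from station import *
import cv2,numpy as np
s=sense(); print({k:np.round(v,4) for k,v in s.items()})
for n in("scene","top"):
    cv2.imwrite(f"pics/{n}0.png",camera(n)[:,:,::-1]); c=get_calibration(n); print(n,c)
E
```

```text
pics
{'time': np.float64(0.0), 'qpos': array([ 1.0439,  0.2212,  1.5276,  0.    ,  1.3947, -0.1261]), 'qvel': array([ 0.001 , -0.0005, -0.0001,  0.0011, -0.0009, -0.0012]), 'tau': array([ 2.30000e-03, -4.96904e+01, -3.89395e+01, -1.00000e-04,
        1.11000e-02, -1.00000e-04]), 'eef_pos': array([0.2435, 0.575 , 0.2302]), 'orientation': array([-1.5497,  0.315 , -0.314 ]), 'contact_force': array([-0.0549,  0.2381, -0.7603]), 'torque': array([-0.005 ,  0.0052,  0.0168]), 'gripper_width': np.float64(0.0853)}
scene {'mtx': array([[463.34483151,   0.        , 281.00420269],
       [  0.        , 463.34483151, 207.67472844],
       [  0.        ,   0.        ,   1.        ]]), 'dist': array([0.00641232, 0.        , 0.        , 0.        , 0.        ]), 'R': array([[-0.79059211,  0.61213202, -0.01607807],
       [ 0.44187381,  0.5521262 , -0.70703903],
       [-0.42392411, -0.56608396, -0.70699173]]), 't': array([ 0.40258579, -0.18002154,  1.48143749])}
top {'mtx': array([[519.13459223,   0.        , 283.64869267],
       [  0.        , 519.13459223, 215.13587788],
       [  0.        ,   0.        ,   1.        ]]), 'dist': array([-0.16427164,  0.        ,  0.        ,  0.        ,  0.        ]), 'R': array([[ 2.38568721e-02, -9.99713176e-01,  2.10112982e-03],
       [-9.96874543e-01, -2.39473584e-02, -7.52839323e-02],
       [ 7.53126556e-02, -2.98523687e-04, -9.97159924e-01]]), 't': array([0.01075442, 0.52289416, 1.55631817])}
```

View pics/scene0.png

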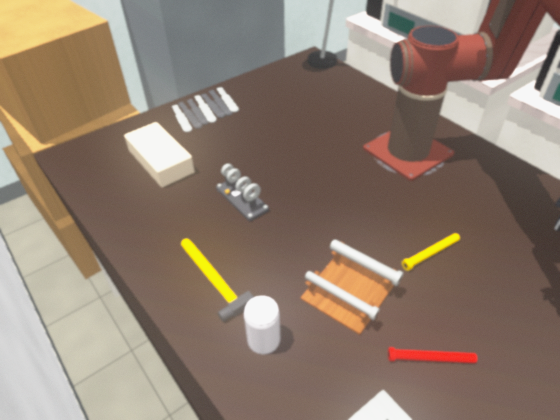

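View pics/top0.png

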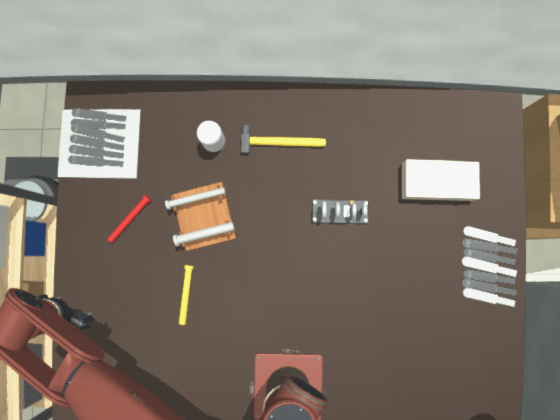

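The scene view shows the gauge near (242,190) and the rack near (350,285) with its two pins. In the top view the gauge is near (340,212) and the rack near (203,216); the thinner pin looks like the one farther from the robot. I'll enlarge both areas.

Run:
```python
import cv2
t=cv2.imread("pics/top0.png");s=cv2.imread("pics/scene0.png")
def z(im,x,y,w,h,f,n): cv2.imwrite(f"pics/{n}.png",cv2.resize(im[y:y+h,x:x+w],None,fx=f,fy=f,interpolation=cv2.INTER_CUBIC))
z(t,160,175,80,80,7,"t_rack");z(t,305,190,72,45,11,"t_gauge");z(s,295,230,115,100,6,"s_rack");z(s,210,155,65,65,9,"s_gauge")
```

```text
(no output)
```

View pics/t_rack.png

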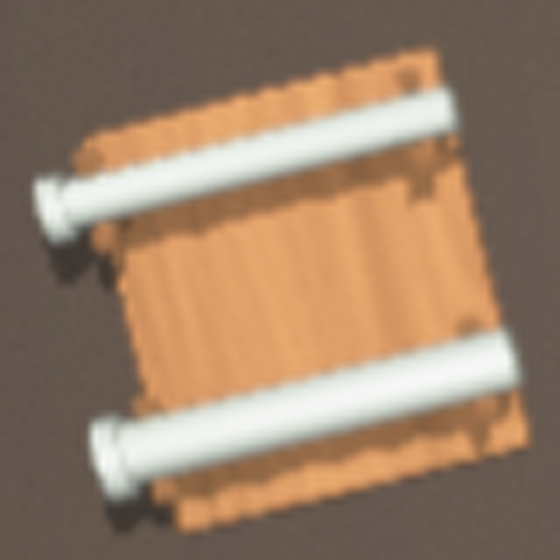

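View pics/t_gauge.png

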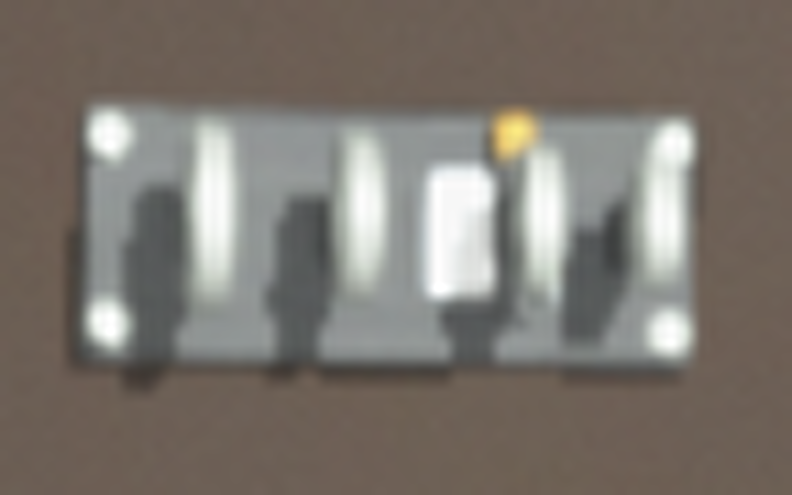

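View pics/s_rack.png

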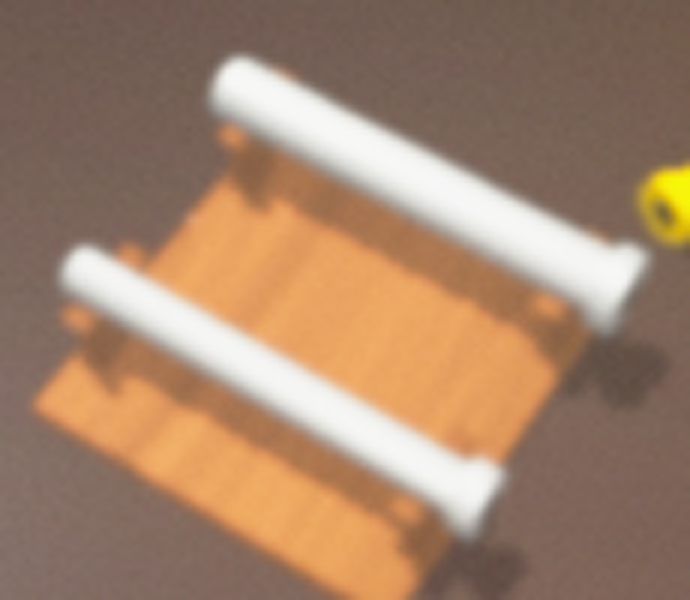

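View pics/s_gauge.png

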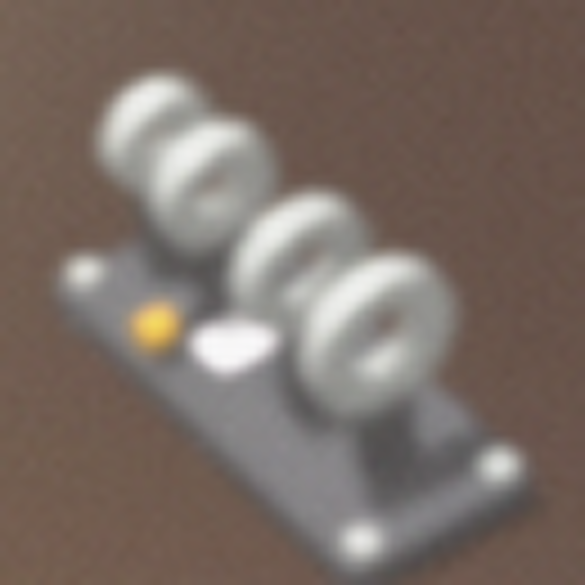

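The near pin in the scene view, which is the upper one in the top view, is clearly the thinner. Its plain end points to image right in the top view, towards the gauge's wide end (left ring). I'll fit both poses by model against the images.

```bash
cat > h.py <<'E'
import cv2,numpy as np
from scipy.optimize import minimize
from station import get_calibration
C={n:get_calibration(n) for n in("scene","top")}
def proj(n,P):
    c=C[n]; return cv2.projectPoints(np.asarray(P,float).reshape(-1,3),cv2.Rodrigues(c["R"])[0],c["t"],c["mtx"],c["dist"])[0].reshape(-1,2)
def ray(n,uv):
    c=C[n]; p=cv2.undistortPoints(np.array([[uv]],float),c["mtx"],c["dist"]).ravel()
    return -c["R"].T@c["t"], c["R"].T@np.array([p[0],p[1],1])
def onz(n,uv,z):
    o,d=ray(n,uv); return o+d*(z-o[2])/d[2]
S=8
a=np.linspace(0,2*np.pi,40,endpoint=False)
def cyl(fr,r,y0,y1): # fr=(R,o)
    return np.vstack([np.c_[r*np.cos(a),0*a+y,r*np.sin(a)] for y in(y0,y1)])@fr[0].T+fr[1]
def mask(n,box,polys,holes=()):
    x,y,w,h=box; m=np.zeros((h*S,w*S),np.uint8)
    def f(P,v):
        q=(proj(n,P)-[x,y]+.5)*S-.5
        q=cv2.convexHull(np.round(q*16).astype(np.int32)); cv2.fillConvexPoly(m,q,v,shift=4)
    for P in polys:f(P,255)
    return m
def down(m,box): return cv2.GaussianBlur(cv2.resize(m,(box[2],box[3]),interpolation=cv2.INTER_AREA).astype(float)/255,(0,0),.7)
def ringmask(n,box,fr,y,ro,ri):
    m=mask(n,box,[cyl(fr,ro,y-.01,y)])
    h=cv2.bitwise_and(mask(n,box,[cyl(fr,ri,y,y)]),mask(n,box,[cyl(fr,ri,y-.01,y-.01)]))
    m[h>0]=0; return m
def frame(x,y,z,yaw,pitch=0):
    c,s=np.cos(yaw),np.sin(yaw); R=np.array([[c,-s,0],[s,c,0],[0,0,1]])@cv2.Rodrigues(np.array([pitch,0,0.]))[0]
    return R,np.array([x,y,z])
def pinfr(p,z=.055): return frame(p[0],p[1],z,p[2])
def pinmask(n,box,fr,r=.010,rh=.014):
    return mask(n,box,[cyl(fr,r,-.09,.09),cyl(fr,rh,.08,.09)])
def resid(im,box,regs):
    x,y,w,h=box; I=im[y:y+h,x:x+w].reshape(-1,3).astype(float)
    A=np.stack([np.ones(w*h)]+[r.ravel() for r in regs],1)
    s=np.linalg.lstsq(A,I,rcond=None)[0]; e=I-A@s; return (e**2).mean()
E
cat > fit.py <<'E'
from h import *
im={n:cv2.imread(f"pics/{n}0.png") for n in C}
for n in C: print(n,"cam",-C[n]["R"].T@C[n]["t"])
# initial
N=onz("top",(160+453/7,175+110/7),.055);H=onz("top",(160+45/7,175+212/7),.055)
print("nose",N,"head",H,np.linalg.norm(N-H)); mid=(N+H)/2; d=(H-N); yaw=np.arctan2(-d[0],d[1])
PB={"top":(162,180,70,35),"scene":(298,265,90,60)}
def fitpin(views,p0,r=.01,rh=.014):
    f=lambda p:sum(resid(im[n],PB[n],[down(pinmask(n,PB[n],pinfr(p),r,rh),PB[n])]) for n in views)
    best=minimize(f,p0,method="Nelder-Mead",options=dict(initial_simplex=np.array(p0)+np.vstack([np.zeros(3),np.diag([.004,.004,.03])]),xatol=1e-5,fatol=1e-3,maxiter=300)); return best.x,best.fun
p0=[*mid[:2],yaw]
for v in(["top"],["scene"],["top","scene"]): print("pin",v,*fitpin(v,p0))
g=[onz("top",(305+X/11,190+Y/11),.014) for X,Y in((88,103),(697,117),(693,365),(82,360))]
print("corners",g,np.linalg.norm(g[0]-g[1]),np.linalg.norm(g[0]-g[3]))
c=np.mean(g,0); e=(g[0]+g[3]-g[1]-g[2]); gy=np.arctan2(-e[0],e[1])
GB={"top":(308,194,66,36),"scene":(212,155,62,62)}
def fitg(views,p0):
    def f(p):
        fr=frame(p[0],p[1],0,p[2]); ax=frame(p[0],p[1],.07,p[2]); t=0
        for n in views:
            b=GB[n]
            box=np.array([[i*.035,j*.085,k] for i in(-1,1) for j in(-1,1) for k in(0,.014)])@fr[0].T+fr[1]
            pl=mask(n,b,[box]); rm=np.zeros_like(pl)
            for y,ro,ri in((.06,.026,.0125),(.02,.0235,.011),(p[3],.021,.0085),(-.06,.0185,.0065)): rm|=ringmask(n,b,ax,y,ro,ri)
            t+=resid(im[n],b,[down(pl,b),down(rm,b)])
        return t
    p0=np.array([*p0,-.024]);best=minimize(f,p0,method="Nelder-Mead",options=dict(initial_simplex=p0+np.vstack([np.zeros(4),np.diag([.004,.004,.03,.005])]),xatol=1e-5,fatol=1e-3,maxiter=400)); return best.x,best.fun
for v in(["top"],["scene"],["top","scene"]): print("gauge",v,*fitg(v,[c[0],c[1],gy]))
E
python3 fit.py
```

```text
scene cam [1.02584502 0.69157695 0.9265546 ]
top cam [0.40379285 0.02373787 1.59124104]
nose [0.58868091 0.20089044 0.055     ] head [0.54097507 0.37510327 0.055     ] 0.1806265697817848
pin ['top'] [0.56845416 0.29064989 0.27395854] 1211.2383261463938
pin ['scene'] [0.56452721 0.28779784 0.27081537] 1088.556749356732
pin ['top', 'scene'] [0.56714374 0.28910017 0.27269581] 2448.723179486551
corners [array([ 0.57340006, -0.06526208,  0.014     ]), array([ 0.57376309, -0.23552915,  0.014     ]), array([ 0.50444562, -0.23518157,  0.014     ]), array([ 0.50184538, -0.06499081,  0.014     ])] 0.17026744913667805 0.07155518773666499
gauge ['top'] [ 0.54195862 -0.15046502  0.02217417 -0.02840235] 859.6204204575643
gauge ['scene'] [ 0.53616473 -0.15107258  0.011266   -0.03160062] 431.8367966836741
gauge ['top', 'scene'] [ 0.54007144 -0.15047275  0.0172905  -0.02839719] 1364.317338024971
```

```bash
sed -i 's/I=im\[y:y+h,x:x+w\].reshape(-1,3).astype(float)/I=pre(im[y:y+h,x:x+w]).reshape(-1,1)/; ' h.py
cat >> h.py <<'E'
LO,HI=110,200
def pre(I): return np.clip(I[:,:,0].astype(float),LO,HI)
E
cat >> fit.py <<'E'
def overlay(n,segs,box,f,name):
    x,y,w,h=box; o=cv2.resize(im[n][y:y+h,x:x+w],None,fx=f,fy=f,interpolation=cv2.INTER_CUBIC)
    for P,cl in segs:
        q=(proj(n,P)-[x,y]+.5)*f-.5; cv2.polylines(o,[np.round(q*16).astype(np.int32)],True,cl,1,cv2.LINE_AA,shift=4)
    cv2.imwrite(f"pics/{name}.png",o)
def gsegs(p):
    fr=frame(p[0],p[1],0,p[2]);ax=frame(p[0],p[1],.07,p[2]);L=[(np.array([[i*.035,j*.085,.014] for i,j in((-1,-1),(-1,1),(1,1),(1,-1))])@fr[0].T+fr[1],(0,0,255))]
    for y,ro,ri in((.06,.026,.0125),(.02,.0235,.011),(p[3],.021,.0085),(-.06,.0185,.0065)):
        L+=[(cyl(ax,ro,y,y)[:40],(0,255,0)),(cyl(ax,ro,y-.01,y-.01)[:40],(255,255,0))]
    return L
def psegs(p):
    f=pinfr(p); return [(cyl(f,.01,-.09,-.09)[:40],(0,0,255)),(cyl(f,.014,.09,.09)[:40],(0,0,255)),(cyl(f,.014,.08,.08)[:40],(0,255,0)),(np.array([[.01,-.09,0],[.01,.08,0],[-.01,.08,0],[-.01,-.09,0]])@f[0].T+f[1],(255,0,0))]
import sys
P=fitpin(["top","scene"],p0)[0];G=fitg(["top","scene"],[c[0],c[1],gy])[0]
overlay("top",psegs(P),(160,175,80,50),9,"o_tp");overlay("scene",psegs(P),(295,260,90,70),8,"o_sp")
overlay("top",gsegs(G),(305,190,72,45),11,"o_tg");overlay("scene",gsegs(G),(210,155,65,65),9,"o_sg")
E
python3 fit.py
```

```text
scene cam [1.02584502 0.69157695 0.9265546 ]
top cam [0.40379285 0.02373787 1.59124104]
nose [0.58868091 0.20089044 0.055     ] head [0.54097507 0.37510327 0.055     ] 0.1806265697817848
pin ['top'] [0.56757628 0.2905211  0.27158156] 32.23899083952372
pin ['scene'] [0.56502749 0.28870955 0.27198966] 236.34059268302238
pin ['top', 'scene'] [0.56651709 0.28975903 0.27085109] 330.83900444667654
corners [array([ 0.57340006, -0.06526208,  0.014     ]), array([ 0.57376309, -0.23552915,  0.014     ]), array([ 0.50444562, -0.23518157,  0.014     ]), array([ 0.50184538, -0.06499081,  0.014     ])] 0.17026744913667805 0.07155518773666499
gauge ['top'] [ 0.54137585 -0.15051344  0.02038277 -0.02920421] 371.91078133837425
gauge ['scene'] [ 0.5370897  -0.1505546   0.00755575 -0.03200681] 222.91357497329722
gauge ['top', 'scene'] [ 0.53949785 -0.15043686  0.01452037 -0.02929636] 616.7737499253403
```

```bash
python3 -c "
import cv2,numpy as np
def pad(a,W=740,H=600): return cv2.copyMakeBorder(a,0,max(0,H-a.shape[0]),0,max(0,W-a.shape[1]),0)[:H,:W]
a=[cv2.imread(f'pics/{n}.png') for n in ('o_tp','o_sp','o_tg','o_sg')]
"
```

```text
(no output)
```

View pics/o_tp.png

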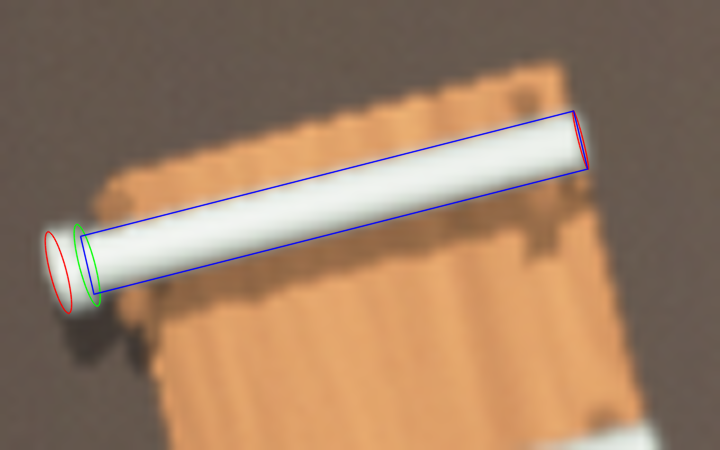

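View pics/o_sp.png

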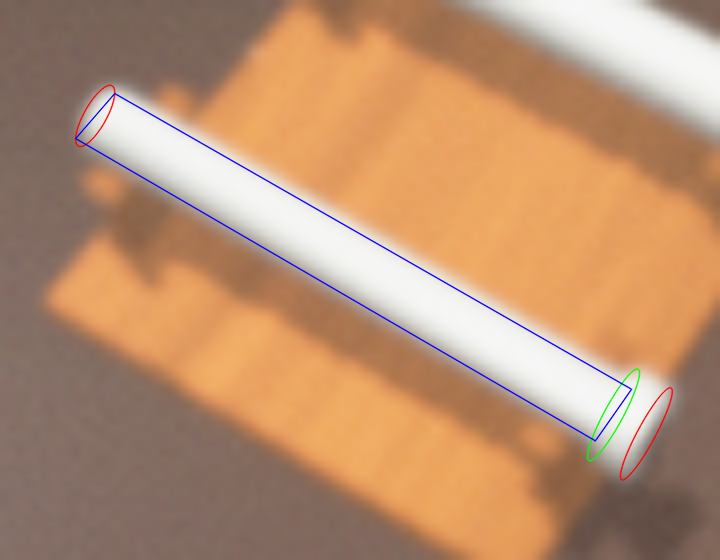

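View pics/o_tg.png

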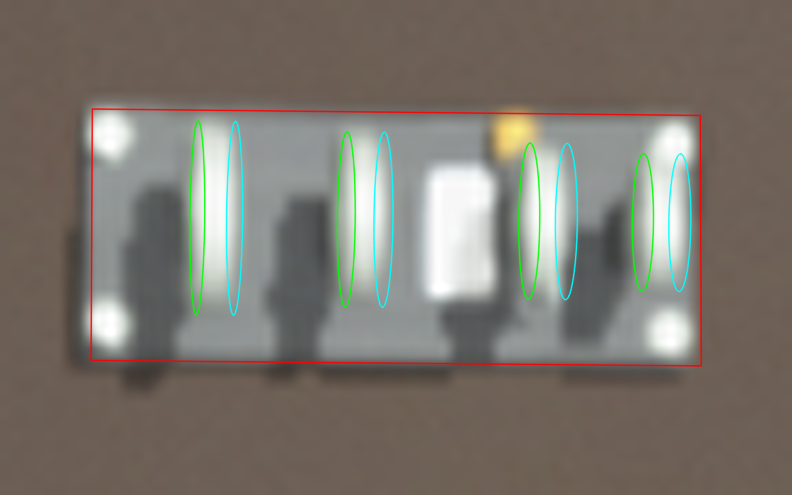

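View pics/o_sg.png

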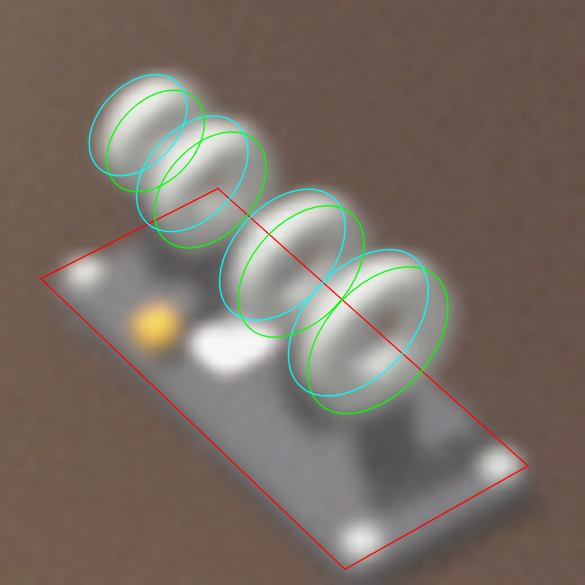

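Each camera has its own offset of about 2 mm, so I'll do a joint fit with a small translation error per camera and a better gauge model.

```bash
cat > fit2.py <<'E'
import h; from h import *
import sys
base={n:C[n]["t"].copy() for n in C}
PB={"top":(162,180,70,35),"scene":(298,265,90,60)}
GB={"top":(308,194,66,36),"scene":(212,155,62,62)}
im={n:cv2.imread(f"pics/{n}0.png") for n in C}
RG=lambda y3:((.06,.026,.0125),(.02,.0235,.011),(y3,.021,.0085),(-.06,.0185,.0065))
def bx(fr,x,y0,y1,z0,z1): return np.array([[i,j,k] for i in(-x,x) for j in(y0,y1) for k in(z0,z1)])@fr[0].T+fr[1]
def gres(n,p):
    fr=frame(p[0],p[1],0,p[2]);ax=frame(p[0],p[1],.07,p[2]);b=GB[n]
    pl=mask(n,b,[bx(fr,.035,-.085,.085,0,.014)]);ra=mask(n,b,[bx(fr,.017,-.042,-.006,.014,.019)])
    fro=np.zeros_like(pl);sd=np.zeros_like(pl)
    for y,ro,ri in RG(p[3])[::-1]:
        o=mask(n,b,[cyl(ax,ro,y-.01,y)]);hh=mask(n,b,[cyl(ax,ri,y,y)])&mask(n,b,[cyl(ax,ri,y-.01,y-.01)])
        F=mask(n,b,[cyl(ax,ro,y,y)])&~mask(n,b,[cyl(ax,ri,y,y)])
        o[hh>0]=0; fro[o>0]=0;sd[o>0]=0;fro|=F&o;sd|=o&~F
    ra[(fro|sd)>0]=0
    h.LO,h.HI=88,235
    return resid(im[n],b,[down(m,b) for m in(pl,ra,fro,sd)])
def pres(n,p):
    h.LO,h.HI=110,200; return resid(im[n],PB[n],[down(pinmask(n,PB[n],pinfr(p)),PB[n])])
def setdt(v):
    C["top"]["t"]=base["top"]+v[:3]; C["scene"]["t"]=base["scene"]+v[3:6]
def fit(f,p0,st,it=3):
    p=np.array(p0,float)
    for k in range(it):
        r=minimize(f,p,method="Nelder-Mead",options=dict(initial_simplex=p+np.vstack([0*p,np.diag(st)])*(1 if k%2==0 else -1),xatol=1e-5,fatol=1e-3,maxiter=600,adaptive=True));p=r.x
    return p,r.fun
if __name__=="__main__":
    for n in C:
        print(n,"pin",fit(lambda p:pres(n,p),[.5665,.2898,.271],[.003,.003,.02],2),"g",fit(lambda p:gres(n,p),[.5395,-.1504,.0145,-.029],[.003,.003,.02,.005],2))
    # joint
    def f(q):
        setdt(q[7:]); return sum(pres(n,q[:3])/30+gres(n,q[3:7])/100 for n in C)+ .3*np.sum((q[7:]/.002)**2)
    q,v=fit(f,[.566,.2895,.271,.539,-.1504,.0145,-.029]+[0]*6,[.003,.003,.02,.003,.003,.02,.005]+[.002]*6,3)
    print(np.round(q,4),v); np.save("q.npy",q); setdt(q[7:])
    print([ (n,pres(n,q[:3]),gres(n,q[3:7])) for n in C])
    sys.argv=["x"]
    src=open("fit.py").read(); s=src[src.index("def overlay"):src.index("import sys")]; exec(s)
    overlay("top",psegs(q[:3]),(160,175,80,50),9,"o2_tp");overlay("scene",psegs(q[:3]),(295,260,90,70),8,"o2_sp")
    overlay("top",gsegs(q[3:7]),(305,190,72,45),11,"o2_tg");overlay("scene",gsegs(q[3:7]),(210,155,65,65),9,"o2_sg")
E
time python3 fit2.py
```

```text
scene pin (array([0.56510132, 0.28851874, 0.2694991 ]), np.float64(235.9622523374647)) g (array([ 0.53679895, -0.14673309,  0.01582017, -0.02761254]), np.float64(275.77825519974283))
top pin (array([0.56768197, 0.29018658, 0.27248504]), np.float64(32.38004734426608)) g (array([ 0.54102624, -0.14832152,  0.01439902, -0.02660641]), np.float64(473.1145731390542))
[ 5.664e-01  2.894e-01  2.703e-01  5.391e-01 -1.483e-01  1.810e-02
 -2.660e-02 -3.000e-04 -1.300e-03 -2.000e-04  1.100e-03 -8.000e-04
  5.000e-04] 17.055281457207702
[('scene', np.float64(237.15135768892748), np.float64(295.07045050818596)), ('top', np.float64(33.339534330728455), np.float64(480.15732144020313))]
real	2m25.277s
user	2m15.798s
sys	0m7.985s
```

View pics/o2_tg.png

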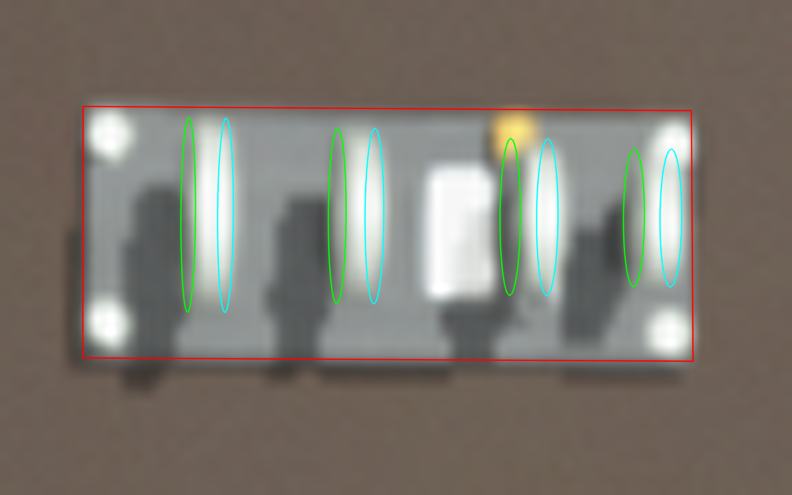

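View pics/o2_sg.png

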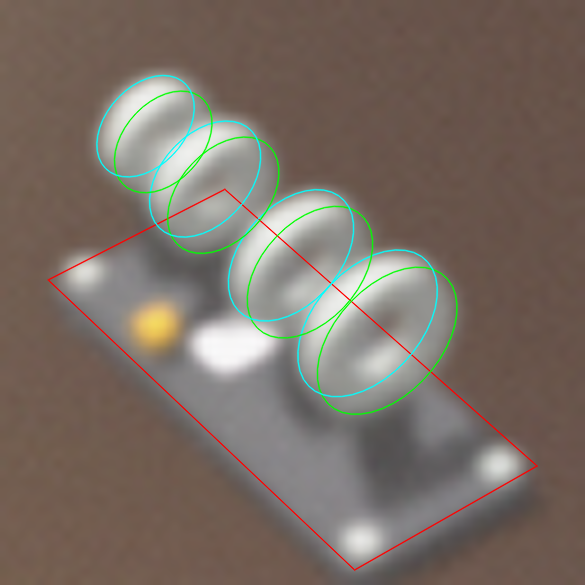

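View pics/o2_sp.png

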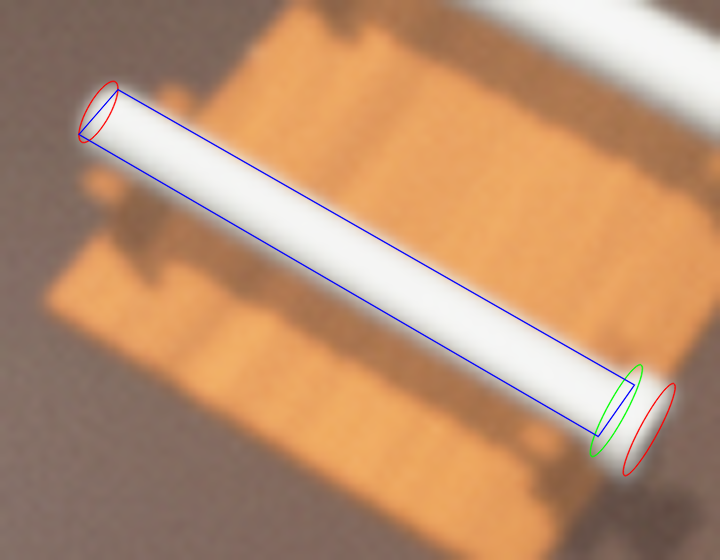

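```bash
cat >> h.py <<'E'
from scipy.spatial.transform import Rotation as Ro
from station import sense
def plan(x,y,z,yaw):
    """shift/turn to reach TCP xyz, jaw axis (tool z) perpendicular to pin of yaw (pin own y=(-sin,cos))"""
    s=sense(); R=Ro.from_rotvec(s["orientation"]).as_matrix(); p=s["eef_pos"]
    tr=R.T@(np.array([x,y,z])-p)*1000
    # desired tool z along +-(cos yaw, sin yaw,0)
    zc=R[:,2]; best=[]
    for sg in(1,-1):
        d=sg*np.array([np.cos(yaw),np.sin(yaw),0]); dt=R.T@d
        best.append(np.degrees(np.arctan2(dt[0],dt[2])))
    print("t",round(float(s["time"]),2),"TCP",np.round(p,4),"F",np.round(s["contact_force"],1),"w",round(float(s["gripper_width"]),4),"q6",round(float(s["qpos"][5]),3))
    print("R",np.round(R,4).tolist()); print("travel mm",np.round(tr,1),"turn options",np.round(best,2))
E
python3 - <<'E'
from h import *
q=np.load("q.npy"); g=q[:2]+.036*np.array([-np.sin(q[2]),np.cos(q[2])]); print(g,q[2])
plan(*g,.15,q[2]); plan(*g,.036,q[2])
E
```

```text
[0.55679449 0.32408794] 0.270254316832653
t 0.1 TCP [0.2436 0.575  0.2303] F [ 0.4 -0.7  0. ] w 0.0854 q6 -0.126
R [[0.9207, -0.0009, 0.3902], [-0.3902, -0.0015, 0.9207], [-0.0002, -1.0, -0.0017]]
travel mm [ 386.3   80.4 -108.7] turn options [  51.55 -128.45]
t 0.1 TCP [0.2436 0.575  0.2303] F [ 0.4 -0.7  0. ] w 0.0854 q6 -0.126
R [[0.9207, -0.0009, 0.3902], [-0.3902, -0.0015, 0.9207], [-0.0002, -1.0, -0.0017]]
travel mm [ 386.3  194.4 -108.5] turn options [  51.55 -128.45]
```

>>> {"op": "drive_tool", "data": {
  "rows": [
    {"travel":[50,0,-14],"turn":10},
    {"travel":[105,0,-30],"turn":20},
    {"travel":[160,0,-45],"turn":30},
    {"travel":[215,0,-61],"turn":40},
    {"travel":[270,0,-76],"turn":50}
  ],
  "hand": 1,
  "squeeze": 120
}}

```text
time: 0.72
eef_pos: [0.4638, 0.3987, 0.2309]
orientation: [-1.334, 0.992, -0.992]
contact_force: [0.9, -0.2, 0.5]
gripper_width: 0.0852
```

```bash
python3 -c "
from h import *
plan(.5568,.3241,.036,.2703)"
```

```text
t 0.72 TCP [0.4638 0.3987 0.2309] F [ 0.9 -0.2  0.5] w 0.0852 q6 0.289
R [[0.2875, -0.0006, 0.9578], [-0.9578, -0.0003, 0.2875], [0.0001, -1.0, -0.0006]]
travel mm [ 98.2 194.8  67.7] turn options [   1.22 -178.78]
```

>>> {"op": "drive_tool", "data": {
  "rows": [
    {"travel":[50,0,34],"turn":1.2},
    {"travel":[98,20,68],"turn":1.2},
    {"travel":[98,75,68],"turn":1.2},
    {"travel":[98,130,68],"turn":1.2},
    {"travel":[98,130,68],"turn":1.2}
  ]
}}

```text
time: 1.35
eef_pos: [0.5521, 0.3241, 0.095]
orientation: [-1.338, 1.01, -1.0]
contact_force: [0.3, -0.9, -0.1]
gripper_width: 0.0854
```

```bash
python3 -c "
from h import *
from station import camera
plan(.5568,.3241,.036,.2703)
for n,b in(('top',(150,165,100,80)),('scene',(290,200,130,120))):
    i=camera(n)[:,:,::-1]; cv2.imwrite(f'pics/{n}1.png',i); x,y,w,h=b
    cv2.imwrite(f'pics/{n}1c.png',cv2.resize(i[y:y+h,x:x+w],None,fx=5,fy=5,interpolation=cv2.INTER_CUBIC))
"
```

```text
t 1.35 TCP [0.5521 0.3241 0.095 ] F [ 0.3 -0.9 -0.1] w 0.0854 q6 0.132
R [[0.2725, -0.0115, 0.9621], [-0.9622, -0.0049, 0.2724], [0.0016, -0.9999, -0.0124]]
travel mm [ 1.2 58.9  5.3] turn options [   0.32 -179.68]
```

View pics/scene1c.png

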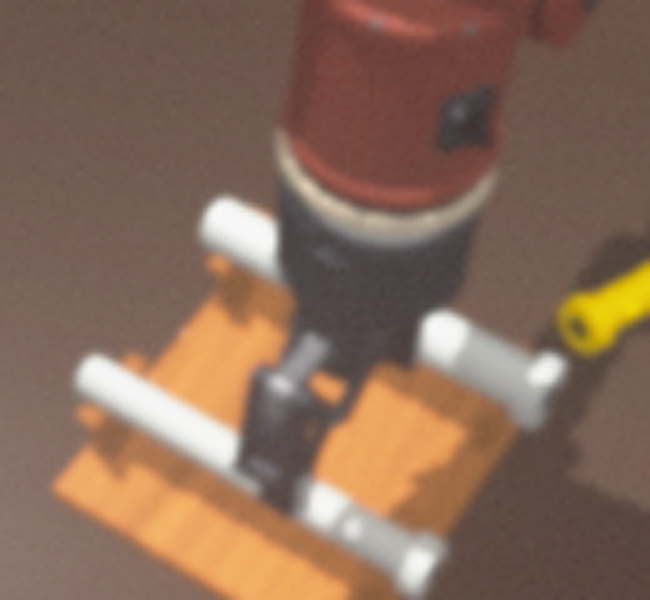

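>>> {"op": "drive_tool", "data": {
  "rows": [
    {"travel":[0,0,0],"turn":0},
    {"travel":[0,20,0],"turn":0},
    {"travel":[0,40,0],"turn":0},
    {"travel":[0,40,0],"turn":0},
    {"travel":[0,40,0],"turn":0}
  ]
}}

```text
time: 2.08
eef_pos: [0.5563, 0.3263, 0.0608]
orientation: [-1.328, 1.004, -1.003]
contact_force: [-0.1, 0.3, 0.1]
gripper_width: 0.0853
```

```bash
python3 -c "
from h import *
plan(.5568,.3241,.036,.2703)"
```

```text
t 2.08 TCP [0.5563 0.3263 0.0608] F [-0.1  0.3  0.1] w 0.0853 q6 0.132
R [[0.2729, -0.0008, 0.9621], [-0.9621, -0.0003, 0.2729], [0.0001, -1.0, -0.0008]]
travel mm [ 2.2 24.8 -0.1] turn options [   0.35 -179.65]
```

>>> {"op": "drive_tool", "data": {
  "rows": [
    {"travel":[2.2,15,0],"turn":0.3},
    {"travel":[2.2,25,0],"turn":0.3},
    {"travel":[2.2,25,0],"turn":0.3},
    {"travel":[2.2,25,0],"turn":0.3},
    {"travel":[2.2,25,0],"turn":0.3}
  ]
}}

```text
time: 2.7
eef_pos: [0.5575, 0.3244, 0.0368]
orientation: [-1.325, 1.007, -1.007]
contact_force: [-0.9, 0.1, 0.0]
gripper_width: 0.0858
```

>>> {"op": "drive_tool", "data": {
  "rows": [
    {"travel":[0,0,0],"turn":0},
    {"travel":[0,0,0],"turn":0},
    {"travel":[0,0,0],"turn":0},
    {"travel":[0,0,0],"turn":0},
    {"travel":[0,0,0],"turn":0}
  ],
  "hand": 0,
  "squeeze": 100
}}

```text
time: 3.32
eef_pos: [0.5573, 0.3243, 0.0366]
orientation: [-1.325, 1.007, -1.007]
contact_force: [-1.0, -0.3, 3.0]
gripper_width: 0.0171
```

>>> {"op": "drive_tool", "data": {
  "rows": [
    {"travel":[0,0,0],"turn":0},
    {"travel":[0,0,0],"turn":0},
    {"travel":[0,0,0],"turn":0},
    {"travel":[0,0,0],"turn":0},
    {"travel":[0,0,0],"turn":0}
  ]
}}

```text
time: 3.95
eef_pos: [0.5573, 0.3243, 0.0366]
orientation: [-1.325, 1.007, -1.007]
contact_force: [-2.3, -0.0, 5.8]
gripper_width: 0.0172
```

```bash
python3 -c "
from h import *
from station import camera
for n,b in(('top',(150,165,100,80)),('scene',(290,200,130,120))):
    i=camera(n)[:,:,::-1]; cv2.imwrite(f'pics/{n}2.png',i); x,y,w,h=b
    cv2.imwrite(f'pics/{n}2c.png',cv2.resize(i[y:y+h,x:x+w],None,fx=5,fy=5,interpolation=cv2.INTER_CUBIC))
print(sense()['contact_force'],sense()['torque'])
"
```

```text
[-0.87683471  0.11032352  6.12094288] [-0.19118296  0.26261272  0.00866521]
```

View pics/scene2c.png

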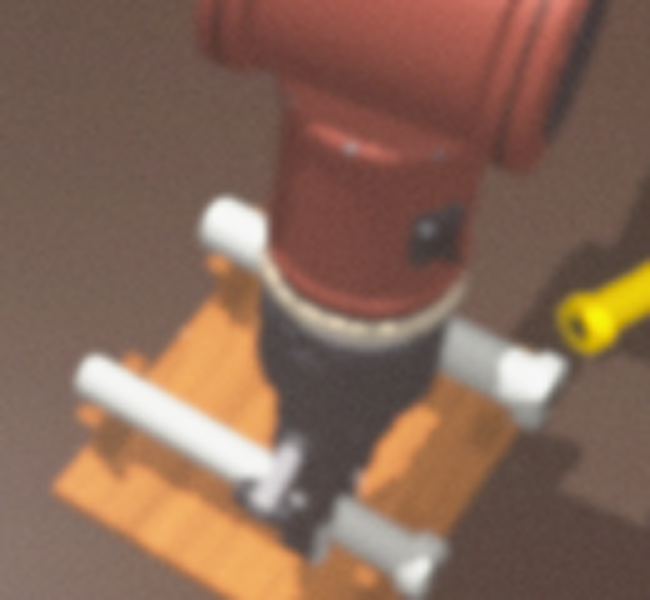

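View pics/top2c.png

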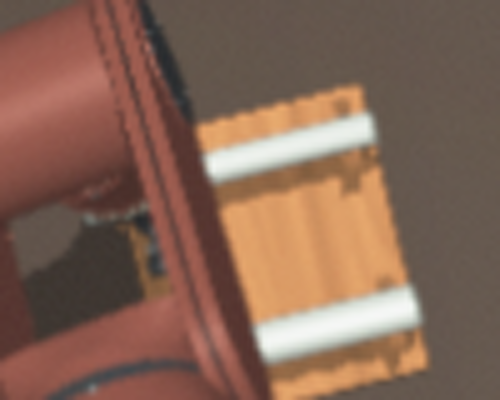

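The pin is between the fingers and still in the rack, with its plain end at about (95,380) in the crop. I'll lift it straight up.

>>> {"op": "drive_tool", "data": {
  "rows": [
    {"travel":[0,-10,0],"turn":0},
    {"travel":[0,-25,0],"turn":0},
    {"travel":[0,-50,0],"turn":0},
    {"travel":[0,-70,0],"turn":0},
    {"travel":[0,-70,0],"turn":0}
  ]
}}

```text
time: 4.68
eef_pos: [0.5588, 0.325, 0.1092]
orientation: [-1.321, 1.005, -1.009]
contact_force: [0.3, 0.3, -1.7]
gripper_width: 0.0172
```

>>> {"op": "drive_tool", "data": {
  "rows": [
    {"travel":[0,0,0],"turn":0},
    {"travel":[0,0,0],"turn":0},
    {"travel":[0,0,0],"turn":0},
    {"travel":[0,0,0],"turn":0},
    {"travel":[0,0,0],"turn":0}
  ]
}}

```text
time: 5.3
eef_pos: [0.557, 0.3242, 0.1061]
orientation: [-1.326, 1.007, -1.007]
contact_force: [-0.7, -0.5, -2.5]
gripper_width: 0.0172
```

```bash
python3 -c "
from h import *
from station import camera
for n,b in(('top',(150,165,100,80)),('scene',(290,170,130,120))):
    i=camera(n)[:,:,::-1]; cv2.imwrite(f'pics/{n}3.png',i); x,y,w,h=b
    cv2.imwrite(f'pics/{n}3c.png',cv2.resize(i[y:y+h,x:x+w],None,fx=5,fy=5,interpolation=cv2.INTER_CUBIC))
print(sense()['contact_force'],sense()['torque'])
plan(.539,.1,.15,.018)
"
```

```text
[ 0.86605025 -1.04927978 -2.30901048] [0.1057844  0.02062133 0.02181179]
t 5.4 TCP [0.5571 0.3242 0.1062] F [ 0.9 -1.  -2.3] w 0.0173 q6 0.134
R [[0.2679, -0.0001, 0.9635], [-0.9635, -0.0001, 0.2679], [0.0001, -1.0, -0.0001]]
travel mm [211.2 -43.7 -77.5] turn options [  14.51 -165.49]
```

View pics/scene3c.png

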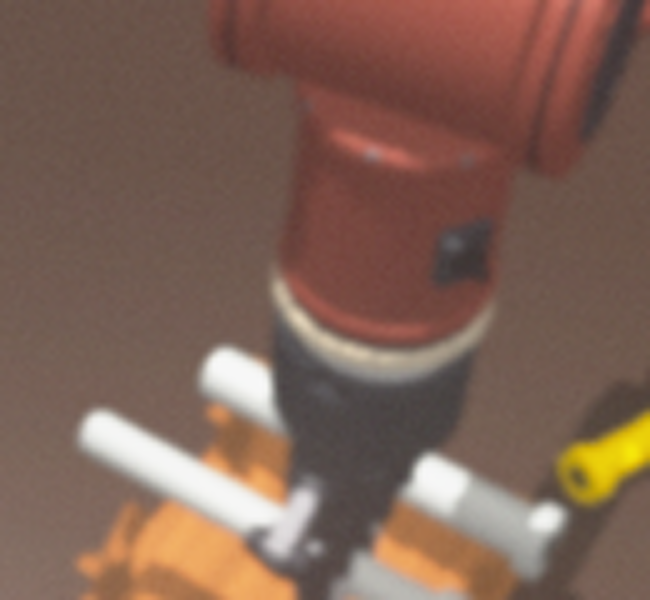

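```bash
python3 -c "
from h import *
plan(.5355,.07,.106,.016)"
```

```text
t 5.4 TCP [0.5571 0.3242 0.1062] F [ 0.9 -1.  -2.3] w 0.0173 q6 0.134
R [[0.2679, -0.0001, 0.9635], [-0.9635, -0.0001, 0.2679], [0.0001, -1.0, -0.0001]]
travel mm [239.2   0.3 -88.9] turn options [  14.62 -165.38]
```

>>> {"op": "drive_tool", "data": {
  "rows": [
    {"travel":[30,-10,-11],"turn":0},
    {"travel":[80,-10,-30],"turn":4},
    {"travel":[130,-10,-48],"turn":8},
    {"travel":[180,-10,-67],"turn":11},
    {"travel":[220,-10,-82],"turn":14}
  ]
}}

```text
time: 6.02
eef_pos: [0.5368, 0.0884, 0.1166]
orientation: [-1.22, 1.191, -1.192]
contact_force: [0.5, -0.1, -1.6]
gripper_width: 0.0173
```

>>> {"op": "drive_tool", "data": {
  "rows": [
    {"travel":[10,0,0],"turn":0.6},
    {"travel":[15,0,0],"turn":0.6},
    {"travel":[15,0,0],"turn":0.6},
    {"travel":[15,0,0],"turn":0.6},
    {"travel":[15,0,0],"turn":0.6}
  ]
}}

```text
time: 6.65
eef_pos: [0.5374, 0.0762, 0.1162]
orientation: [-1.218, 1.196, -1.196]
contact_force: [0.9, 0.0, -1.2]
gripper_width: 0.017
```

```bash
python3 -c "
from h import *
plan(.5355,.07,.051,.016)"
```

```text
t 6.65 TCP [0.5374 0.0762 0.1162] F [ 0.9  0.  -1.2] w 0.017 q6 -0.022
R [[0.0177, -0.0001, 0.9998], [-0.9998, 0.0001, 0.0177], [-0.0001, -1.0, -0.0001]]
travel mm [ 6.1 65.2 -2. ] turn options [ 1.000e-01 -1.799e+02]
```

>>> {"op": "drive_tool", "data": {
  "rows": [
    {"travel":[0,15,-2],"turn":0},
    {"travel":[0,40,-2],"turn":0},
    {"travel":[0,65,-2],"turn":0},
    {"travel":[0,65,-2],"turn":0},
    {"travel":[0,65,-2],"turn":0}
  ]
}}

```text
time: 7.28
eef_pos: [0.5356, 0.0754, 0.0515]
orientation: [-1.217, 1.197, -1.197]
contact_force: [0.7, -0.4, -1.1]
gripper_width: 0.0171
```

```bash
python3 -c "
from h import *
from station import camera
for n,b in(('top',(255,180,130,65)),('scene',(205,140,110,110))):
    i=camera(n)[:,:,::-1]; cv2.imwrite(f'pics/{n}4.png',i); x,y,w,h=b
    cv2.imwrite(f'pics/{n}4c.png',cv2.resize(i[y:y+h,x:x+w],None,fx=6 if n=='top' else 5,fy=6 if n=='top' else 5,interpolation=cv2.INTER_CUBIC))
plan(.5355,.07,.051,.016)
"
```

```text
t 7.38 TCP [0.5364 0.0753 0.0524] F [ 1.2 -0.4 -2.3] w 0.0173 q6 -0.022
R [[0.0164, 0.0021, 0.9999], [-0.9999, 0.0, 0.0164], [0.0, -1.0, 0.0021]]
travel mm [ 5.3  1.4 -1. ] turn options [ 2.0000e-02 -1.7998e+02]
```

View pics/scene4c.png

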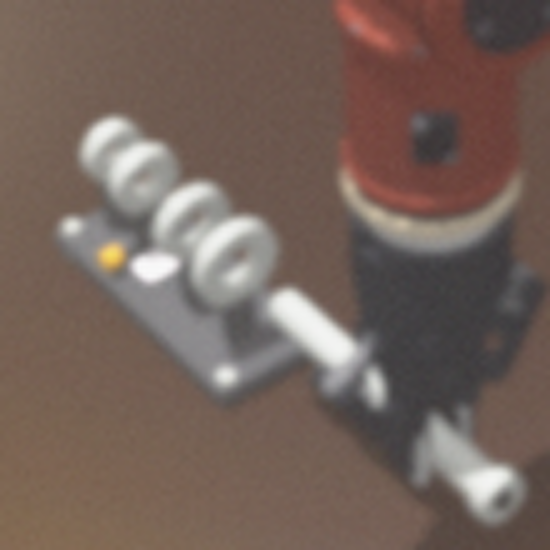

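View pics/top4c.png

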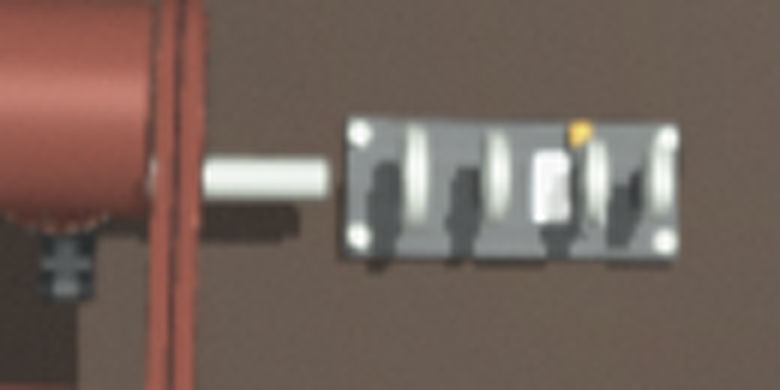

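```bash
cat > prof.py <<'E'
from h import *
im=cv2.imread("pics/top4.png").astype(float)
B=cv2.GaussianBlur(im[:,:,0],(0,0),.5)
def cross(c,r0,r1,frac=.5):
    p=np.interp(np.arange(r0,r1,.05),np.arange(420),B[:,c]); x=np.arange(r0,r1,.05)
    k=p.argmax(); lo1=p[:k].min(); lo2=p[k:].min()
    up=x[:k][np.where(p[:k]<lo1+frac*(p[k]-lo1))[0][-1]]; dn=x[k:][np.where(p[k:]<lo2+frac*(p[k]-lo2))[0][0]]
    return up,dn
for c in range(291,309,2):
    u,d=cross(c,196,222); U=onz("top",(c,u),.07);D=onz("top",(c,d),.07); print("pin",c,round(u,2),round(d,2),np.round(U[:2],4),np.round(D[:2],4),"mid",np.round((U+D)[0]/2,4),"w",round((U-D)[0]*1e3,1))
for c in (324,337,354,365):
    for cc in(c-1,c,c+1):
        print("col",cc,B[194:232,cc].astype(int).tolist())
E
python3 prof.py
```

```text
pin 291 206.0 212.2 [0.5462 0.0023] [0.5279 0.0019] mid 0.537 w 18.3
pin 293 206.0 212.2 [ 0.5463 -0.0036] [ 0.528 -0.004] mid 0.5372 w 18.3
pin 295 206.05 212.2 [ 0.5463 -0.0095] [ 0.5281 -0.0099] mid 0.5372 w 18.2
pin 297 206.1 212.25 [ 0.5463 -0.0154] [ 0.5281 -0.0158] mid 0.5372 w 18.2
pin 299 206.15 212.25 [ 0.5463 -0.0213] [ 0.5283 -0.0216] mid 0.5373 w 18.0
pin 301 206.15 212.25 [ 0.5464 -0.0271] [ 0.5284 -0.0275] mid 0.5374 w 18.0
pin 303 206.15 212.3 [ 0.5466 -0.033 ] [ 0.5284 -0.0334] mid 0.5375 w 18.2
pin 305 206.15 212.15 [ 0.5467 -0.0389] [ 0.529  -0.0393] mid 0.5379 w 17.7
pin 307 206.2 212.05 [ 0.5467 -0.0448] [ 0.5294 -0.0452] mid 0.5381 w 17.3
col 323 [82, 81, 81, 81, 85, 102, 137, 172, 192, 203, 212, 221, 229, 232, 232, 229, 223, 217, 209, 199, 187, 174, 159, 141, 132, 139, 142, 135, 111, 78, 80, 82, 82, 81, 82, 83, 82, 82]
col 324 [81, 81, 80, 80, 83, 100, 137, 175, 201, 215, 223, 231, 238, 241, 242, 240, 237, 231, 223, 214, 201, 185, 168, 147, 137, 140, 143, 136, 112, 79, 80, 83, 83, 82, 81, 82, 82, 82]
col 325 [81, 81, 80, 80, 83, 100, 132, 163, 190, 207, 214, 22
[... 1079 characters left out ...]
7, 137, 146, 162, 186, 204, 216, 227, 234, 236, 231, 221, 209, 194, 182, 177, 171, 152, 135, 131, 133, 134, 118, 84, 78, 81, 82, 82, 82, 83, 83, 83]
col 364 [82, 82, 84, 82, 82, 88, 114, 153, 182, 199, 200, 204, 214, 222, 228, 232, 231, 224, 210, 193, 176, 156, 143, 149, 175, 206, 213, 192, 136, 88, 71, 78, 82, 82, 82, 82, 83, 82]
col 365 [83, 82, 82, 82, 82, 88, 120, 183, 228, 235, 223, 213, 219, 227, 235, 240, 240, 233, 221, 203, 182, 161, 145, 155, 199, 234, 240, 222, 150, 90, 71, 79, 83, 82, 82, 82, 82, 81]
col 366 [82, 83, 83, 83, 83, 89, 122, 193, 235, 238, 223, 203, 206, 210, 217, 224, 226, 220, 210, 192, 170, 153, 144, 152, 192, 228, 235, 216, 151, 93, 75, 80, 83, 82, 82, 82, 82, 82]
```

```bash
cat > pl.py <<'E'
from h import *
im=cv2.imread("pics/top4.png").astype(float)
B=im.mean(2)
from scipy.optimize import curve_fit
from scipy.special import erf
up=[];dn=[]
for c in range(314,366):
    y=np.arange(195,205); p=B[195:205,c]
    g=np.gradient(cv2.GaussianBlur(B[:,c:c+1],(0,0),.6).ravel())
    k=196+g[196:204].argmax(); a,b,cc=g[k-1:k+2]; u=k+.5*(a-cc)/(a-2*b+cc); up.append((c,u))
    k=218+g[218:227].argmin(); a,b,cc=g[k-1:k+2]; u=k+.5*(a-cc)/(a-2*b+cc); dn.append((c,u))
up=np.array([onz("top",q,.014)[:2] for q in up]);
for z in(.0,.014):
    d=np.array([onz("top",q,z)[:2] for q in dn])
    for nm,e in(("up",up),("dn",d)):
        m=np.ones(len(e),bool)
        for _ in range(6):
            f=np.polyfit(e[m,1],e[m,0],1); r=e[:,0]-np.polyval(f,e[:,1]); m=abs(r)<max(.0004,1.5*np.median(abs(r)))
        print(nm,z,"slope",f[0],"x at y=-.15",np.polyval(f,-.15),m.sum(),r[m].std())
print(np.round(up[::4],4).tolist());print(np.round(d[::4],4).tolist())
E
python3 pl.py
```

```text
up 0.0 slope -0.013967550365827402 x at y=-.15 0.5736270643526861 34 0.0002999475722756055
dn 0.0 slope -0.014652457463691834 x at y=-.15 0.5066560349090616 30 0.0001381096037335721
up 0.014 slope -0.013967550365827402 x at y=-.15 0.5736270643526861 34 0.0002999475722756055
dn 0.014 slope -0.014652457463691404 x at y=-.15 0.5057734251254513 30 0.0001368944927554379
[[0.5729, -0.0683], [0.5745, -0.0805], [0.5729, -0.0928], [0.5728, -0.1051], [0.573, -0.1174], [0.5729, -0.1296], [0.5701, -0.142], [0.5731, -0.1542], [0.5736, -0.1665], [0.5743, -0.1788], [0.5647, -0.1913], [0.5744, -0.2035], [0.5747, -0.2158]]
[[0.5074, -0.0696], [0.5046, -0.0819], [0.5052, -0.0941], [0.5052, -0.1063], [0.5058, -0.1185], [0.5054, -0.1307], [0.5055, -0.143], [0.5058, -0.1552], [0.5116, -0.1674], [0.5059, -0.1798], [0.5069, -0.192], [0.5053, -0.2044], [0.5069, -0.2167]]
```

```bash
cat > fit3.py <<'E'
import h,sys; from h import *
tag=sys.argv[1]; lat,gyaw=.5397,.0143
im=cv2.imread(f"pics/scene{tag}.png")
from fit2 import RG,fit
GB=(216,158,46,46)
def rings(n,b,p,lat=lat):
    # p=y,z ,y3
    x=lat; ax=frame(x,p[0],p[1],gyaw)
    sh=(b[3]*S,b[2]*S); fro=np.zeros(sh,np.uint8);sd=fro.copy()
    for y,ro,ri in RG(p[2])[::-1]:
        o=mask(n,b,[cyl(ax,ro,y-.01,y)]);hh=mask(n,b,[cyl(ax,ri,y,y)])&mask(n,b,[cyl(ax,ri,y-.01,y-.01)])
        F=mask(n,b,[cyl(ax,ro,y,y)])&~mask(n,b,[cyl(ax,ri,y,y)]); o[hh>0]=0; fro[o>0]=0;sd[o>0]=0;fro|=F&o;sd|=o&~F
    return fro,sd
def gf(p):
    h.LO,h.HI=60,235
    # only region near rings: weight pixels away from rail by box; include plate
    fr=frame(lat,p[0],p[1]-.07,gyaw)
    from fit2 import bx
    pl=mask("scene",GB,[bx(fr,.035,-.085,.085,0,.014)]);ra=mask("scene",GB,[bx(fr,.017,-.042,-.006,.014,.019)])
    f,s=rings("scene",GB,p); ra[(f|s)>0]=0
    return resid(im,GB,[down(m,GB) for m in(pl,ra,f,s)])
g,v=fit(gf,[-.150,.07,-.028],[.004,.003,.004],3); print("gauge y,z,y3",np.round(g,4),v)
W=[(250,188,24,22),(291,222,22,26)]
if len(sys.argv)>2: W=eval(sys.argv[2])
nx,ny=.5378,-.0503 
nx,ny=eval(sys.argv[3]) if len(sys.argv)>3 else (nx,ny)
def pf(p):
    h.LO,h.HI=95,225
    # p: nose y, z at nose, pitch(up at head +)
    f=frame(nx,p[0],p[1],.0164,p[2]); fr=(f[0],f[1]+f[0]@np.array([0,.09,0]))
    return sum(resid(im,b,[down(pinmask("scene",b,fr),b)]) for b in W)
p,v=fit(pf,[ny,.07,0],[.004,.003,.02],3); print("pin nose y,z,pitch",np.round(p,4),v)
x,y,w,hh=205,140,110,110;f=7
o=cv2.resize(im[y:y+hh,x:x+w],None,fx=f,fy=f,interpolation=cv2.INTER_CUBIC)
def dr(P,c): cv2.polylines(o,[np.round(((proj("scene",P)-[x,y]+.5)*f-.5)*16).astype(np.int32)],True,c,1,cv2.LINE_AA,shift=4)
ax=frame(lat,g[0],g[1],gyaw)
for yy,ro,ri in RG(g[2]): dr(cyl(ax,ro,yy,yy)[:40],(0,255,0)); dr(cyl(ax,ro,yy-.01,yy-.01)[:40],(255,255,0)); dr(cyl(ax,ri,yy,yy)[:40],(0,0,255))
F=frame(nx,p[0],p[1],.0164,p[2]); dr(cyl(F,.01,0,0)[:40],(0,0,255));dr(cyl(F,.01,.17,.17)[:40],(0,0,255));dr(cyl(F,.014,.18,.18)[:40],(0,0,255));dr([F[1],F[1]+F[0]@[0,.17,0]],(255,0,0))
cv2.imwrite(f"pics/of{tag}.png",o[:600] if o.shape[0]<=600 else cv2.resize(o,(600,600)))
E
python3 fit3.py 4
```

```text
gauge y,z,y3 [-0.1419  0.075  -0.0277] 481.8208523132191
pin nose y,z,pitch [-0.0511  0.0705  0.0122] 922.2020418232065
```

View pics/of4.png

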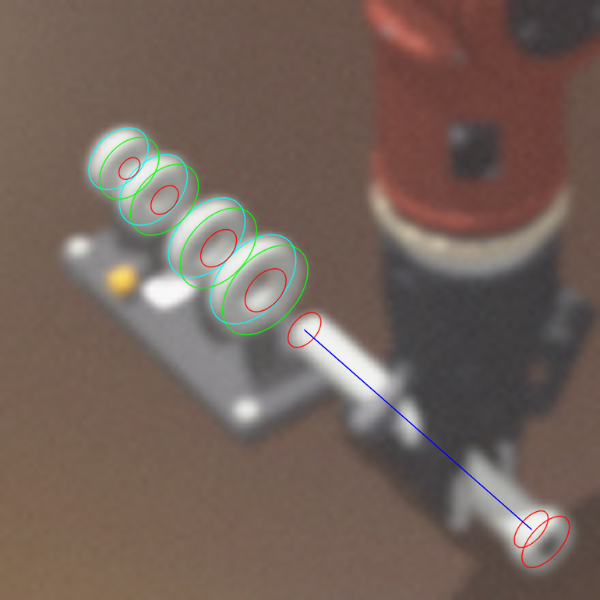

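```bash
python3 -c "
import cv2
i=cv2.imread('pics/scene4.png')[155:225,215:285]
o=cv2.resize(i,None,fx=8.5,fy=8.5,interpolation=cv2.INTER_CUBIC)
for k in range(0,70,10):
    cv2.putText(o,str(215+k),(int((k+.5)*8.5),10),0,.35,(0,255,255),1);cv2.putText(o,str(155+k),(0,int((k+.5)*8.5)),0,.35,(0,255,255),1)
cv2.imwrite('pics/z4.png',o)"
```

```text
(no output)
```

View pics/z4.png

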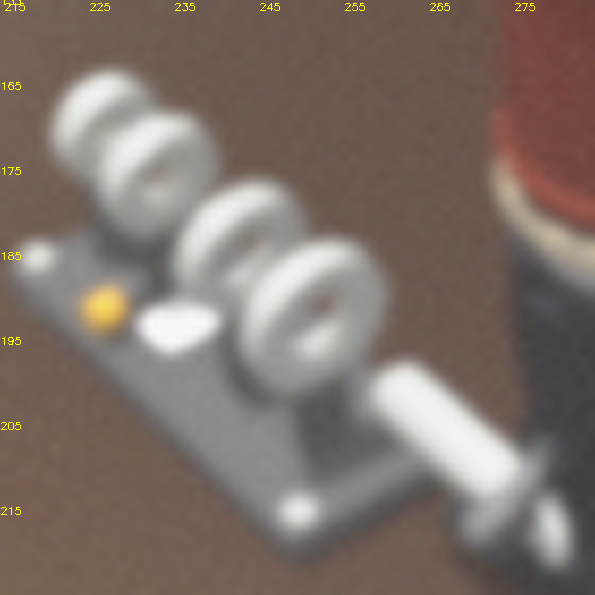

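```bash
cat > ext.py <<'E'
from h import *
from scipy.optimize import least_squares
u=lambda X:215+X/8.5-.5; v=lambda Y:155+Y/8.5-.5
obs=[(.06,.026,'l',u(238)),(.06,.026,'r',u(388)),(.06,.026,'t',v(237)),(.06,.026,'b',v(403)),(.02,.0235,'l',u(173)),(.02,.0235,'r',u(309)),(.02,.0235,'t',v(179)),(None,.021,'l',u(95)),(None,.021,'r',u(219)),(None,.021,'t',v(110)),(None,.021,'b',v(243)),(-.06,.0185,'l',u(50)),(-.06,.0185,'t',v(68))]
def f(p,lat=.5397,yaw=.0143):
    ax=frame(lat,p[0],p[1],yaw); r=[]
    for y,ro,k,o in obs:
        q=proj("scene",cyl(ax,ro,(p[2] if y is None else y)-.01,p[2] if y is None else y))
        r.append({'l':q[:,0].min(),'r':q[:,0].max(),'t':q[:,1].min(),'b':q[:,1].max()}[k]-o)
    return np.array(r)
for lat in(.5385,.5397,.541):
    s=least_squares(f,[-.15,.07,-.028],kwargs=dict(lat=lat),x_scale=.01,diff_step=1e-4); print(lat,np.round(s.x,4),np.round(s.fun,2))
E
python3 ext.py
```

```text
0.5385 [-0.1472  0.0705 -0.0282] [ 0.03  0.1   0.2  -1.09 -0.    0.04  0.29  0.13 -0.07  0.45 -0.51 -0.07
  0.59]
0.5397 [-0.1452  0.0725 -0.0281] [ 0.03  0.14  0.2  -1.04 -0.02  0.06  0.27  0.11 -0.05  0.44 -0.49 -0.12
  0.55]
0.541 [-0.143   0.0748 -0.028 ] [ 0.03  0.19  0.21 -0.99 -0.05  0.08  0.26  0.09 -0.04  0.42 -0.46 -0.18
  0.5 ]
```

```bash
python3 -c "
import cv2
i=cv2.imread('pics/top4.png')[188:234,300:372]
o=cv2.resize(i,None,fx=11,fy=11,interpolation=cv2.INTER_CUBIC)
cv2.imwrite('pics/zt4.png',o)
from h import *
B=cv2.imread('pics/top4.png').astype(int)[:,:,0]
for r in(205,208,211,219): print(r,B[r,308:374].tolist())
"
```

```text
205 [89, 83, 81, 77, 81, 139, 147, 149, 149, 148, 146, 147, 145, 135, 154, 230, 233, 228, 171, 150, 149, 148, 149, 149, 147, 148, 145, 131, 174, 221, 224, 201, 156, 147, 146, 154, 199, 222, 224, 222, 217, 149, 117, 128, 138, 216, 219, 210, 159, 145, 145, 144, 143, 141, 137, 166, 208, 213, 205, 148, 85, 82, 83, 83, 83, 84]
208 [230, 169, 101, 80, 81, 138, 143, 144, 140, 107, 89, 85, 82, 98, 172, 239, 243, 241, 181, 146, 143, 143, 140, 102, 93, 89, 87, 135, 182, 243, 244, 227, 159, 143, 142, 180, 247, 247, 247, 247, 246, 212, 100, 105, 155, 235, 244, 242, 178, 146, 142, 140, 121, 102, 123, 170, 236, 237, 224, 146, 82, 82, 84, 85, 83, 85]
211 [206, 150, 96, 61, 75, 132, 142, 142, 126, 96, 88, 87, 81, 92, 151, 225, 233, 232, 173, 147, 145, 142, 100, 86, 86, 78, 74, 128, 170, 221, 225, 211, 156, 144, 146, 189, 247, 247, 247, 225, 214, 175, 89, 105, 144, 222, 233, 228, 163, 100, 91, 87, 63, 78, 123, 169, 231, 236, 229, 150, 90, 84, 84, 84, 83, 85]
219 [81, 80, 79, 60, 105, 218, 245, 245, 181, 104, 87, 86, 89, 112, 136, 140, 140, 142, 141, 143, 143, 136, 99, 88, 87, 91, 113, 138, 142, 143, 142, 142, 142, 143, 142, 142, 138, 99, 86, 86, 86, 85, 93, 114, 122, 141, 141, 135, 94, 87, 87, 93, 119, 139, 144, 157, 212, 241, 237, 186, 100, 82, 81, 83, 81, 83]
```

View pics/zt4.png

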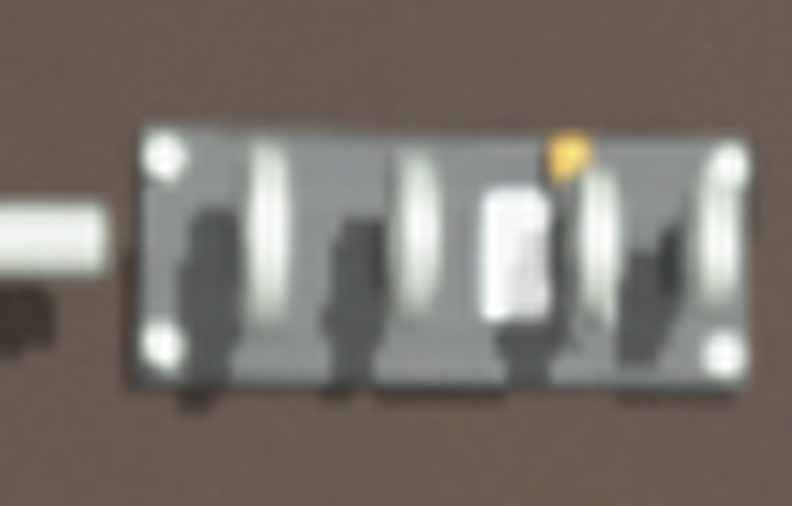

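```bash
python3 -c "
from h import *
for nm,u,z in(('plateL',312.5,.014),('plateR',367.2,.014),('r1front',322,.096),('r1back',326.1,.096),('r2front',335.7,.0935),('r2back',339.9,.0935),('r3f',352.0,.091),('r3b',356.1,.091),('r4f',363,.0885),('r4b',367.,.0885),('railF',343.1,.019),('nose',309,.07)):
    print(nm,np.round(onz('top',(u,208.5),z),4))
"
```

```text
plateL [ 0.5453 -0.0643  0.014 ]
plateR [ 0.5495 -0.2322  0.014 ]
r1front [ 0.5386 -0.0872  0.096 ]
r1back [ 0.5389 -0.0991  0.096 ]
r2front [ 0.5398 -0.1272  0.0935]
r2back [ 0.5401 -0.1395  0.0935]
r3f [ 0.5412 -0.1751  0.091 ]
r3b [ 0.5415 -0.1871  0.091 ]
r4f [ 0.5423 -0.2077  0.0885]
r4b [ 0.5426 -0.2195  0.0885]
railF [ 0.5472 -0.1574  0.019 ]
nose [ 0.5401 -0.0508  0.07  ]
```

```bash
python3 -c "
from h import *
plan(.539-.0145*(.0453+.1484),.0453,.0515,.0148)"
```

```text
t 7.38 TCP [0.5364 0.0753 0.0524] F [ 1.2 -0.4 -2.3] w 0.0173 q6 -0.022
R [[0.0164, 0.0021, 0.9999], [-0.9999, 0.0, 0.0164], [0.0, -1.0, 0.0021]]
travel mm [30.   0.9 -0.8] turn options [ 9.0000e-02 -1.7991e+02]
```

>>> {"op": "drive_tool", "data": {
  "rows": [
    {"travel":[10,0,0],"turn":0.1},
    {"travel":[20,0,0],"turn":0.1},
    {"travel":[28,0,0],"turn":0.1},
    {"travel":[28,0,0],"turn":0.1},
    {"travel":[28,0,0],"turn":0.1}
  ]
}}

```text
time: 8.0
eef_pos: [0.5359, 0.0472, 0.0513]
orientation: [-1.216, 1.199, -1.199]
contact_force: [-0.0, -0.6, -2.4]
gripper_width: 0.0168
```

>>> {"op": "drive_tool", "data": {
  "rows": [
    {"travel":[0,0,0],"turn":0},
    {"travel":[0,0,0],"turn":0},
    {"travel":[0,0,0],"turn":0},
    {"travel":[0,0,0],"turn":0},
    {"travel":[0,0,0],"turn":0}
  ]
}}

```text
time: 8.62
eef_pos: [0.5359, 0.0473, 0.0513]
orientation: [-1.216, 1.198, -1.198]
contact_force: [0.2, 0.4, -0.4]
gripper_width: 0.0178
```

```bash
cat > snap.py <<'E'
import sys
from h import *
from station import camera
t=sys.argv[1]
for n,(x,y,w,h),f in(('top',(290,188,80,46),9),('scene',(215,155,75,70),8)):
    i=camera(n)[:,:,::-1]; cv2.imwrite(f'pics/{n}{t}.png',i)
    cv2.imwrite(f'pics/{n}{t}c.png',cv2.resize(i[y:y+h,x:x+w],None,fx=f,fy=f,interpolation=cv2.INTER_CUBIC))
s=sense()["eef_pos"]
plan(.539-.0145*(s[1]+.1484),s[1],.0515,.0148)
E
python3 snap.py 5
```

```text
t 8.72 TCP [0.5359 0.0473 0.0513] F [-0.5  0.4 -2.3] w 0.0171 q6 -0.073
R [[0.0146, -0.0, 0.9999], [-0.9999, -0.0, 0.0146], [0.0, -1.0, -0.0]]
travel mm [ 0.  -0.2  0.3] turn options [-1.0000e-02  1.7999e+02]
```

View pics/scene5c.png

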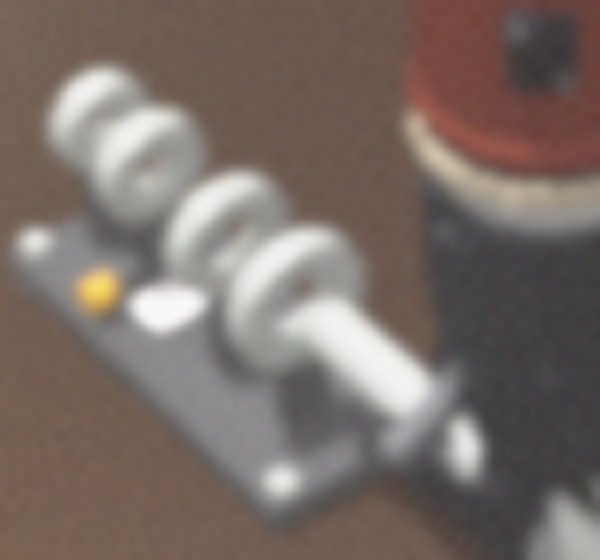

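View pics/top5c.png

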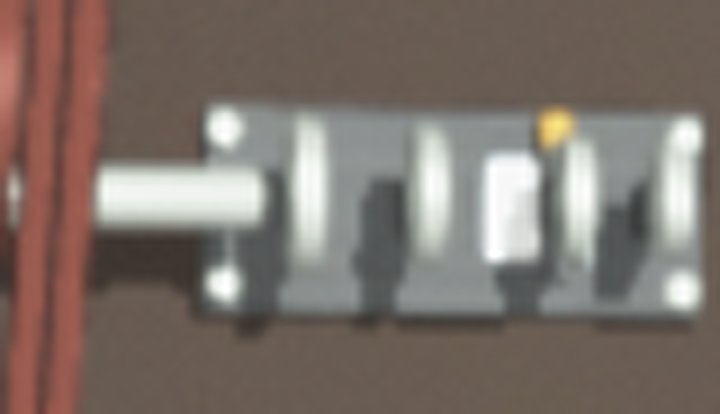

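>>> {"op": "drive_tool", "data": {
  "rows": [
    {"travel":[0,0,0.6],"turn":0},
    {"travel":[5,0,0.6],"turn":0},
    {"travel":[10,0,0.6],"turn":0},
    {"travel":[15,0,0.6],"turn":0},
    {"travel":[15,0,0.6],"turn":0}
  ]
}}

```text
time: 9.35
eef_pos: [0.5368, 0.0318, 0.0513]
orientation: [-1.216, 1.199, -1.199]
contact_force: [-0.2, 0.3, -2.3]
gripper_width: 0.0172
```

>>> {"op": "drive_tool", "data": {
  "rows": [
    {"travel":[5,0,0],"turn":0},
    {"travel":[10,0,0],"turn":0},
    {"travel":[15,0,0],"turn":0},
    {"travel":[18,0,0],"turn":0},
    {"travel":[18,0,0],"turn":0}
  ]
}}

```text
time: 9.98
eef_pos: [0.537, 0.0141, 0.0513]
orientation: [-1.216, 1.199, -1.199]
contact_force: [-0.2, 0.0, -1.9]
gripper_width: 0.0171
```

```bash
python3 snap.py 6
```

```text
t 10.07 TCP [0.537  0.0143 0.0513] F [ 0.9 -0.6 -1.6] w 0.0172 q6 -0.135
R [[0.0145, -0.0001, 0.9999], [-0.9999, 0.0001, 0.0145], [-0.0001, -1.0, -0.0001]]
travel mm [-0.  -0.2 -0.3] turn options [-2.0000e-02  1.7998e+02]
```

View pics/scene6c.png

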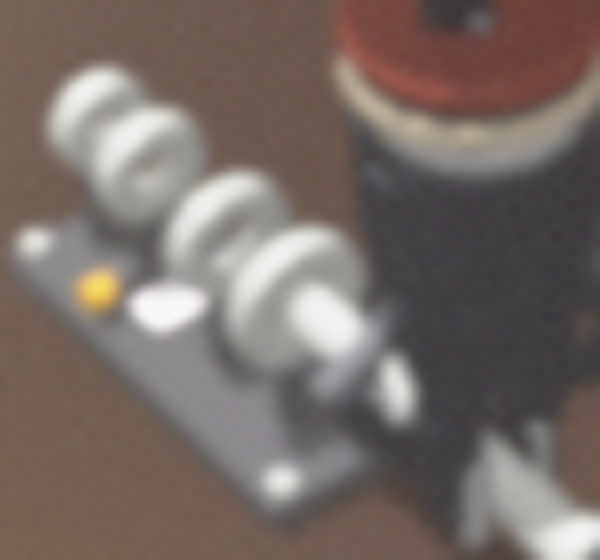

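View pics/top6c.png

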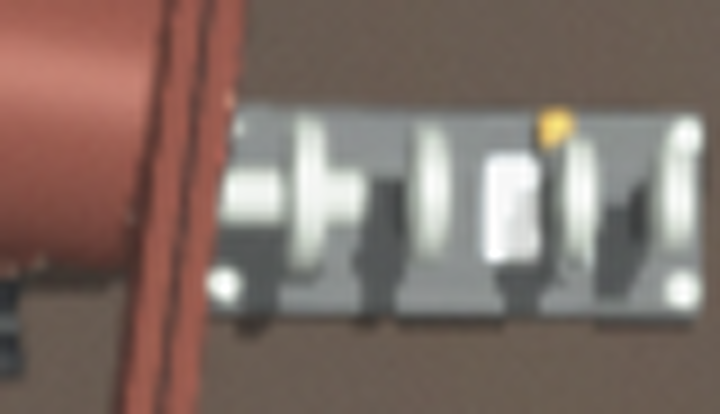

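>>> {"op": "drive_tool", "data": {
  "rows": [
    {"travel":[4,0,0],"turn":0},
    {"travel":[8,0,0],"turn":0},
    {"travel":[12,0,0],"turn":0},
    {"travel":[14,0,0],"turn":0},
    {"travel":[14,0,0],"turn":0}
  ]
}}

```text
time: 10.7
eef_pos: [0.5372, 0.0001, 0.0513]
orientation: [-1.216, 1.199, -1.199]
contact_force: [1.3, 0.5, -2.8]
gripper_width: 0.0171
```

>>> {"op": "drive_tool", "data": {
  "rows": [
    {"travel":[0.5,0,0],"turn":0},
    {"travel":[1,0,0],"turn":0},
    {"travel":[1.5,0,0],"turn":0},
    {"travel":[2,0,0],"turn":0},
    {"travel":[2,0,0],"turn":0}
  ]
}}

```text
time: 11.32
eef_pos: [0.5372, -0.0017, 0.0513]
orientation: [-1.216, 1.199, -1.198]
contact_force: [-0.2, 0.1, -3.1]
gripper_width: 0.0173
```

>>> {"op": "drive_tool", "data": {
  "rows": [
    {"travel":[0.5,0,0],"turn":0},
    {"travel":[1,0,0],"turn":0},
    {"travel":[1.5,0,0],"turn":0},
    {"travel":[1.5,0,0],"turn":0},
    {"travel":[1.5,0,0],"turn":0}
  ]
}}

```text
time: 11.95
eef_pos: [0.5372, -0.0032, 0.0513]
orientation: [-1.216, 1.198, -1.198]
contact_force: [0.0, 0.7, -2.1]
gripper_width: 0.0172
```

>>> {"op": "drive_tool", "data": {
  "rows": [
    {"travel":[0.5,0,0],"turn":0},
    {"travel":[1,0,0],"turn":0},
    {"travel":[1.5,0,0],"turn":0},
    {"travel":[1.5,0,0],"turn":0},
    {"travel":[1.5,0,0],"turn":0}
  ]
}}

```text
time: 12.58
eef_pos: [0.5373, -0.0048, 0.0513]
orientation: [-1.216, 1.198, -1.199]
contact_force: [1.0, -0.2, -0.9]
gripper_width: 0.0176
```

>>> {"op": "drive_tool", "data": {
  "rows": [
    {"travel":[0.5,0,0],"turn":0},
    {"travel":[1,0,0],"turn":0},
    {"travel":[1.5,0,0],"turn":0},
    {"travel":[1.5,0,0],"turn":0},
    {"travel":[1.5,0,0],"turn":0}
  ]
}}

```text
time: 13.2
eef_pos: [0.5373, -0.0062, 0.0513]
orientation: [-1.216, 1.198, -1.198]
contact_force: [0.1, -0.4, -0.9]
gripper_width: 0.0172
```

>>> {"op": "drive_tool", "data": {
  "rows": [
    {"travel":[0.5,0,0],"turn":0},
    {"travel":[1,0,0],"turn":0},
    {"travel":[1.5,0,0],"turn":0},
    {"travel":[2,0,0],"turn":0},
    {"travel":[2,0,0],"turn":0}
  ]
}}

```text
time: 13.82
eef_pos: [0.5373, -0.0083, 0.0513]
orientation: [-1.216, 1.198, -1.199]
contact_force: [-1.0, -1.1, -0.9]
gripper_width: 0.0171
```

```bash
python3 snap.py 7
```

```text
t 13.93 TCP [ 0.5373 -0.0082  0.0513] F [-0.7 -0.3 -1.5] w 0.0171 q6 -0.177
R [[0.0146, -0.0, 0.9999], [-0.9999, -0.0001, 0.0146], [0.0001, -1.0, -0.0]]
travel mm [-0.  -0.2 -0.3] turn options [-1.0000e-02  1.7999e+02]
```

View pics/scene7c.png

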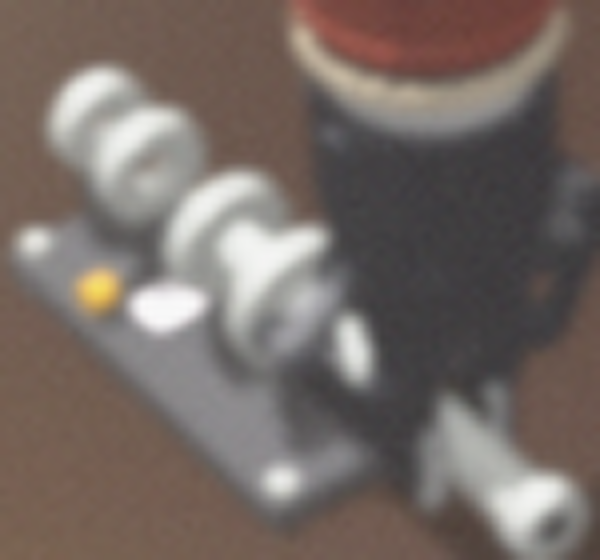

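View pics/top7c.png

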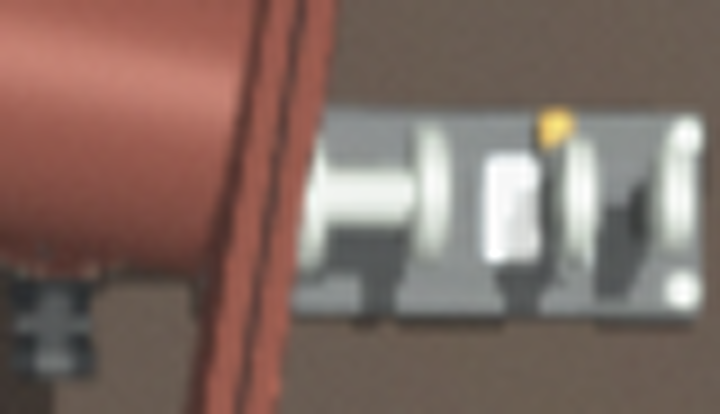

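>>> {"op": "drive_tool", "data": {
  "rows": [
    {"travel":[1,0,0],"turn":0},
    {"travel":[2,0,0],"turn":0},
    {"travel":[3,0,0],"turn":0},
    {"travel":[4,0,0],"turn":0},
    {"travel":[4,0,0],"turn":0}
  ]
}}

```text
time: 14.55
eef_pos: [0.5374, -0.0123, 0.0513]
orientation: [-1.216, 1.198, -1.199]
contact_force: [0.3, -0.1, -1.6]
gripper_width: 0.0174
```

>>> {"op": "drive_tool", "data": {
  "rows": [
    {"travel":[2,0,0],"turn":0},
    {"travel":[4,0,0],"turn":0},
    {"travel":[6,0,0],"turn":0},
    {"travel":[6,0,0],"turn":0},
    {"travel":[6,0,0],"turn":0}
  ]
}}

```text
time: 15.18
eef_pos: [0.5374, -0.0182, 0.0513]
orientation: [-1.216, 1.199, -1.199]
contact_force: [0.0, 0.0, -0.9]
gripper_width: 0.017
```

```bash
python3 snap.py 8
```

```text
t 15.28 TCP [ 0.5375 -0.0182  0.0513] F [ 0.6  0.2 -2.2] w 0.0173 q6 -0.195
R [[0.0147, 0.0, 0.9999], [-0.9999, -0.0, 0.0147], [0.0, -1.0, 0.0]]
travel mm [-0.  -0.2 -0.4] turn options [-1.0000e-02  1.7999e+02]
```

View pics/scene8c.png

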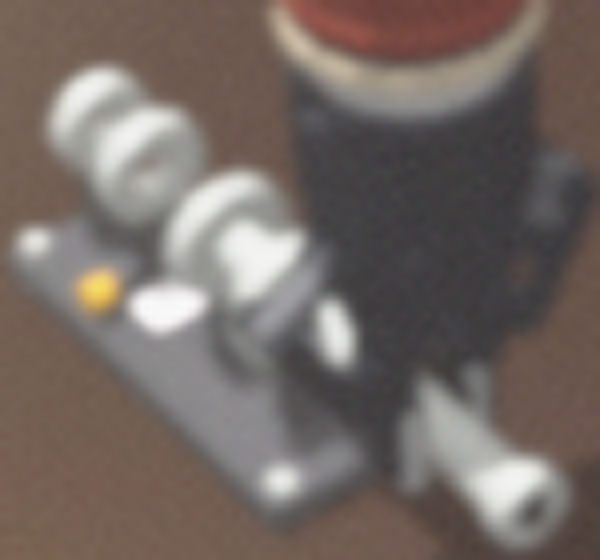

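View pics/top8c.png

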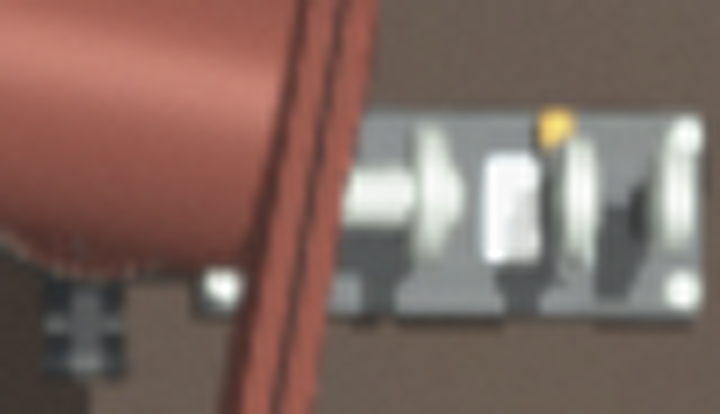

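>>> {"op": "drive_tool", "data": {
  "rows": [
    {"travel":[3,0,0],"turn":0},
    {"travel":[6,0,0],"turn":0},
    {"travel":[9,0,0],"turn":0},
    {"travel":[12,0,0],"turn":0},
    {"travel":[14,0,0],"turn":0}
  ]
}}

```text
time: 15.9
eef_pos: [0.5377, -0.0325, 0.0513]
orientation: [-1.216, 1.199, -1.199]
contact_force: [-0.1, 0.1, -1.3]
gripper_width: 0.0173
```

>>> {"op": "drive_tool", "data": {
  "rows": [
    {"travel":[1,0,0],"turn":0},
    {"travel":[2,0,0],"turn":0},
    {"travel":[3,0,0],"turn":0},
    {"travel":[4,0,0],"turn":0},
    {"travel":[5,0,0],"turn":0}
  ]
}}

```text
time: 16.52
eef_pos: [0.5378, -0.0372, 0.0513]
orientation: [-1.216, 1.198, -1.198]
contact_force: [0.3, 0.3, -1.4]
gripper_width: 0.0177
```

>>> {"op": "drive_tool", "data": {
  "rows": [
    {"travel":[0.6,0,0],"turn":0},
    {"travel":[1.2,0,0],"turn":0},
    {"travel":[1.8,0,0],"turn":0},
    {"travel":[2.4,0,0],"turn":0},
    {"travel":[3,0,0],"turn":0}
  ]
}}

```text
time: 17.15
eef_pos: [0.5378, -0.0402, 0.0513]
orientation: [-1.216, 1.198, -1.198]
contact_force: [0.6, 0.6, -3.0]
gripper_width: 0.017
```

>>> {"op": "drive_tool", "data": {
  "rows": [
    {"travel":[0.5,0,0],"turn":0},
    {"travel":[1,0,0],"turn":0},
    {"travel":[1.5,0,0],"turn":0},
    {"travel":[2,0,0],"turn":0},
    {"travel":[2.5,0,0],"turn":0}
  ]
}}

```text
time: 17.77
eef_pos: [0.5378, -0.0427, 0.0513]
orientation: [-1.216, 1.199, -1.198]
contact_force: [0.4, 0.5, -1.3]
gripper_width: 0.0174
```

>>> {"op": "drive_tool", "data": {
  "rows": [
    {"travel":[0.4,0,0],"turn":0},
    {"travel":[0.8,0,0],"turn":0},
    {"travel":[1.2,0,0],"turn":0},
    {"travel":[1.5,0,0],"turn":0},
    {"travel":[1.5,0,0],"turn":0}
  ]
}}

```text
time: 18.4
eef_pos: [0.5379, -0.0442, 0.0513]
orientation: [-1.216, 1.198, -1.199]
contact_force: [0.1, -0.4, -1.9]
gripper_width: 0.0174
```

>>> {"op": "drive_tool", "data": {
  "rows": [
    {"travel":[0.2,0,0],"turn":0},
    {"travel":[0.4,0,0],"turn":0},
    {"travel":[0.6,0,0],"turn":0},
    {"travel":[0.8,0,0],"turn":0},
    {"travel":[0.8,0,0],"turn":0}
  ]
}}

```text
time: 19.02
eef_pos: [0.5378, -0.045, 0.0513]
orientation: [-1.216, 1.198, -1.198]
contact_force: [-0.3, -0.4, -1.7]
gripper_width: 0.0173
```

>>> {"op": "drive_tool", "data": {
  "rows": [
    {"travel":[0.2,0,0],"turn":0},
    {"travel":[0.4,0,0],"turn":0},
    {"travel":[0.6,0,0],"turn":0},
    {"travel":[0.8,0,0],"turn":0},
    {"travel":[0.8,0,0],"turn":0}
  ]
}}

```text
time: 19.65
eef_pos: [0.5379, -0.0458, 0.0513]
orientation: [-1.216, 1.198, -1.198]
contact_force: [-0.3, 0.1, -1.7]
gripper_width: 0.0172
```

>>> {"op": "drive_tool", "data": {
  "rows": [
    {"travel":[0.2,0,0],"turn":0},
    {"travel":[0.4,0,0],"turn":0},
    {"travel":[0.6,0,0],"turn":0},
    {"travel":[0.8,0,0],"turn":0},
    {"travel":[0.8,0,0],"turn":0}
  ]
}}

```text
time: 20.27
eef_pos: [0.5379, -0.0466, 0.0513]
orientation: [-1.216, 1.198, -1.199]
contact_force: [-0.2, -0.8, -0.9]
gripper_width: 0.0173
```

>>> {"op": "drive_tool", "data": {
  "rows": [
    {"travel":[0.2,0,0],"turn":0},
    {"travel":[0.4,0,0],"turn":0},
    {"travel":[0.6,0,0],"turn":0},
    {"travel":[0.6,0,0],"turn":0},
    {"travel":[0.6,0,0],"turn":0}
  ]
}}

```text
time: 20.9
eef_pos: [0.5379, -0.0472, 0.0513]
orientation: [-1.216, 1.198, -1.199]
contact_force: [0.0, 0.2, -2.1]
gripper_width: 0.0175
```

>>> {"op": "drive_tool", "data": {
  "rows": [
    {"travel":[0.2,0,0],"turn":0},
    {"travel":[0.4,0,0],"turn":0},
    {"travel":[0.6,0,0],"turn":0},
    {"travel":[0.6,0,0],"turn":0},
    {"travel":[0.6,0,0],"turn":0}
  ]
}}

```text
time: 21.52
eef_pos: [0.5379, -0.0478, 0.0513]
orientation: [-1.216, 1.198, -1.198]
contact_force: [0.4, -0.3, -1.8]
gripper_width: 0.017
```

>>> {"op": "drive_tool", "data": {
  "rows": [
    {"travel":[0.2,0,0],"turn":0},
    {"travel":[0.4,0,0],"turn":0},
    {"travel":[0.6,0,0],"turn":0},
    {"travel":[0.6,0,0],"turn":0},
    {"travel":[0.6,0,0],"turn":0}
  ]
}}

```text
time: 22.15
eef_pos: [0.5379, -0.0484, 0.0513]
orientation: [-1.216, 1.198, -1.198]
contact_force: [0.3, -0.2, -1.3]
gripper_width: 0.0171
```

>>> {"op": "drive_tool", "data": {
  "rows": [
    {"travel":[0.2,0,0],"turn":0},
    {"travel":[0.4,0,0],"turn":0},
    {"travel":[0.6,0,0],"turn":0},
    {"travel":[0.6,0,0],"turn":0},
    {"travel":[0.6,0,0],"turn":0}
  ]
}}

```text
time: 22.78
eef_pos: [0.5379, -0.049, 0.0513]
orientation: [-1.216, 1.198, -1.198]
contact_force: [-1.1, -0.3, -2.2]
gripper_width: 0.0172
```

Nose is at about y = -0.175 and still free. I expect the stop at about -0.177.

>>> {"op": "drive_tool", "data": {
  "rows": [
    {"travel":[0.2,0,0],"turn":0},
    {"travel":[0.4,0,0],"turn":0},
    {"travel":[0.6,0,0],"turn":0},
    {"travel":[0.6,0,0],"turn":0},
    {"travel":[0.6,0,0],"turn":0}
  ]
}}

```text
time: 23.4
eef_pos: [0.5379, -0.0496, 0.0513]
orientation: [-1.216, 1.198, -1.198]
contact_force: [0.2, -0.1, -0.9]
gripper_width: 0.0173
```

>>> {"op": "drive_tool", "data": {
  "rows": [
    {"travel":[0.2,0,0],"turn":0},
    {"travel":[0.4,0,0],"turn":0},
    {"travel":[0.6,0,0],"turn":0},
    {"travel":[0.6,0,0],"turn":0},
    {"travel":[0.6,0,0],"turn":0}
  ]
}}

```text
time: 24.02
eef_pos: [0.5379, -0.05, 0.0513]
orientation: [-1.216, 1.198, -1.198]
contact_force: [0.5, 0.7, -1.4]
gripper_width: 0.0172
```

>>> {"op": "drive_tool", "data": {
  "rows": [
    {"travel":[0.1,0,0],"turn":0},
    {"travel":[0.2,0,0],"turn":0},
    {"travel":[0.3,0,0],"turn":0},
    {"travel":[0.3,0,0],"turn":0},
    {"travel":[0.3,0,0],"turn":0}
  ]
}}

```text
time: 24.65
eef_pos: [0.5379, -0.0502, 0.0513]
orientation: [-1.216, 1.199, -1.198]
contact_force: [0.7, 4.5, -1.5]
gripper_width: 0.0174
```

```bash
python3 -c "
from station import *
print(sense())"
```

```text
{'time': 24.65, 'qpos': array([-2.39277270e-01,  2.25672799e-01,  1.88635060e+00,  4.69639056e-04,
        1.02972462e+00, -2.54165479e-01]), 'qvel': array([-0.00034298,  0.00120237, -0.00087088,  0.00085302, -0.00290949,
        0.00014967]), 'tau': array([-2.44925916e+00, -4.44281495e+01, -3.36210215e+01, -1.24497849e+00,
       -2.41575195e-01,  3.23207758e-02]), 'eef_pos': array([ 0.53790662, -0.05017939,  0.05128406]), 'orientation': array([-1.21581196,  1.19864772, -1.19806747]), 'contact_force': array([ 0.6547166 ,  4.51477983, -1.52862343]), 'torque': array([ 0.79170159, -0.02574175,  0.05503884]), 'gripper_width': 0.017371605616191818}
```

>>> {"op": "drive_tool", "data": {
  "rows": [
    {"travel":[0.1,0,0],"turn":0},
    {"travel":[0.2,0,0],"turn":0},
    {"travel":[0.3,0,0],"turn":0},
    {"travel":[0.3,0,0],"turn":0},
    {"travel":[0.3,0,0],"turn":0}
  ]
}}

```text
time: 25.28
eef_pos: [0.5379, -0.0502, 0.0512]
orientation: [-1.216, 1.199, -1.198]
contact_force: [0.6, 6.0, -1.3]
gripper_width: 0.0167
```

>>> {"op": "drive_tool", "data": {
  "rows": [
    {"travel":[0.1,0,0],"turn":0},
    {"travel":[0.2,0,0],"turn":0},
    {"travel":[0.4,0,0],"turn":0},
    {"travel":[0.4,0,0],"turn":0},
    {"travel":[0.4,0,0],"turn":0}
  ]
}}

```text
time: 25.9
eef_pos: [0.5379, -0.0503, 0.0512]
orientation: [-1.215, 1.199, -1.197]
contact_force: [0.1, 8.1, -1.3]
gripper_width: 0.0174
```

>>> {"op": "drive_tool", "data": {
  "rows": [
    {"travel":[0,0,0],"turn":0},
    {"travel":[0,0,0],"turn":0},
    {"travel":[0,0,0],"turn":0},
    {"travel":[0,0,0],"turn":0},
    {"travel":[0,0,0],"turn":0}
  ]
}}

```text
time: 26.52
eef_pos: [0.5379, -0.0503, 0.0512]
orientation: [-1.215, 1.199, -1.197]
contact_force: [0.3, 8.4, -1.0]
gripper_width: 0.0174
```

>>> {"op": "drive_tool", "data": {
  "rows": [
    {"travel":[-0.2,0,0],"turn":0},
    {"travel":[-0.5,0,0],"turn":0},
    {"travel":[-0.8,0,0],"turn":0},
    {"travel":[-0.8,0,0],"turn":0},
    {"travel":[-0.8,0,0],"turn":0}
  ]
}}

```text
time: 27.15
eef_pos: [0.5379, -0.0502, 0.0513]
orientation: [-1.216, 1.199, -1.198]
contact_force: [0.3, 5.2, -1.9]
gripper_width: 0.0171
```

>>> {"op": "drive_tool", "data": {
  "rows": [
    {"travel":[0,0,0],"turn":0},
    {"travel":[0,0,0],"turn":0},
    {"travel":[0,0,0],"turn":0},
    {"travel":[0,0,0],"turn":0},
    {"travel":[0,0,0],"turn":0}
  ],
  "hand": 1
}}

```text
time: 27.78
eef_pos: [0.538, -0.0505, 0.0514]
orientation: [-1.216, 1.198, -1.199]
contact_force: [-0.3, 0.1, 0.4]
gripper_width: 0.0855
```

```bash
python3 snap.py 9
```

```text
t 27.88 TCP [ 0.5379 -0.0504  0.0513] F [ 0.3  0.2 -0.1] w 0.0856 q6 -0.254
R [[0.0146, -0.0, 0.9999], [-0.9999, -0.0001, 0.0146], [0.0001, -1.0, -0.0]]
travel mm [-0.  -0.2 -0.3] turn options [-1.0000e-02  1.7999e+02]
```

View pics/scene9c.png

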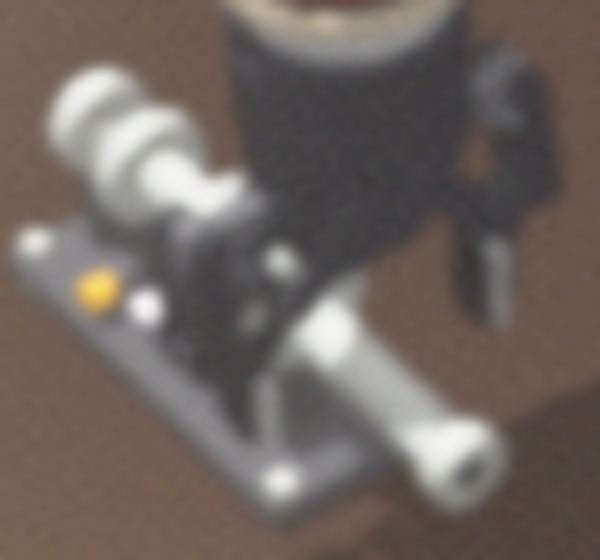

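Released. The pin reaches the third ring at about (155,175), and the fingers are open clear of it. I'll lift straight up.

>>> {"op": "drive_tool", "data": {
  "rows": [
    {"travel":[0,-8,0],"turn":0},
    {"travel":[0,-25,0],"turn":0},
    {"travel":[0,-60,0],"turn":0},
    {"travel":[0,-110,0],"turn":0},
    {"travel":[0,-150,0],"turn":0}
  ]
}}

```text
time: 28.5
eef_pos: [0.5386, -0.0505, 0.205]
orientation: [-1.214, 1.196, -1.2]
contact_force: [0.7, -0.7, -0.4]
gripper_width: 0.0854
```

>>> {"op": "drive_tool", "data": {
  "rows": [
    {"travel":[-50,0,0],"turn":0},
    {"travel":[-100,0,0],"turn":0},
    {"travel":[-150,0,0],"turn":0},
    {"travel":[-150,0,0],"turn":0},
    {"travel":[-150,0,0],"turn":0}
  ]
}}

```text
time: 29.12
eef_pos: [0.536, 0.0995, 0.2023]
orientation: [-1.216, 1.197, -1.199]
contact_force: [0.3, -0.3, -0.1]
gripper_width: 0.0854
```

```bash
python3 snap.py 10
```

```text
t 29.23 TCP [0.536  0.0986 0.2019] F [0.3 0.3 1.1] w 0.0854 q6 0.024
R [[0.0135, 0.0007, 0.9999], [-0.9999, -0.0003, 0.0135], [0.0003, -1.0, 0.0007]]
travel mm [-1.000e-01  1.504e+02 -7.000e-01] turn options [-7.0000e-02  1.7993e+02]
```

View pics/scene10c.png

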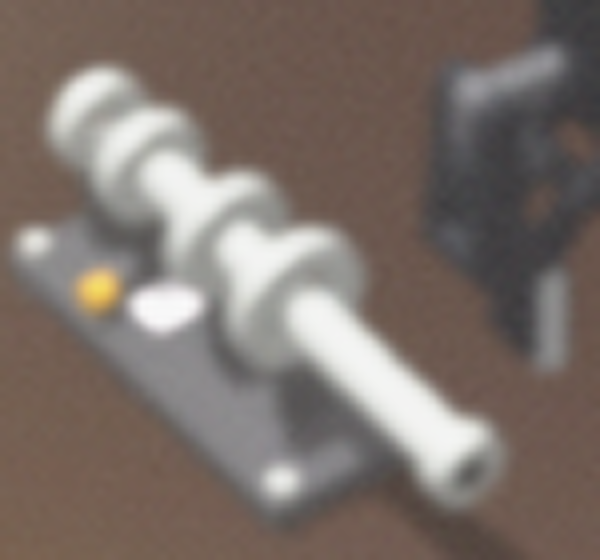

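View pics/top10.png

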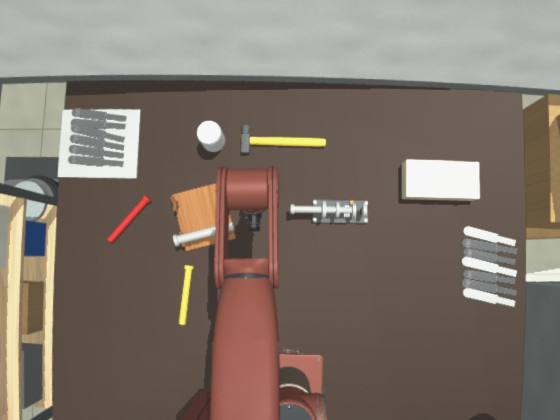

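The pin lies in the first two rings with its plain end at ring 3, near (150,175) in the scene crop. The gripper is well clear, and the thick pin, hammer, brick and tin are where they were. I'll let the arm settle, then hand in.

>>> {"op": "drive_tool", "data": {
  "rows": [
    {"travel":[0,0,0],"turn":0},
    {"travel":[0,0,0],"turn":0},
    {"travel":[0,0,0],"turn":0},
    {"travel":[0,0,0],"turn":0},
    {"travel":[0,0,0],"turn":0}
  ]
}}

```text
time: 29.85
eef_pos: [0.5357, 0.0996, 0.2013]
orientation: [-1.216, 1.198, -1.198]
contact_force: [-0.4, -0.8, 0.6]
gripper_width: 0.0849
```

```bash
python3 -c "
from station import *
print(hand_in())"
```

```text
the job is handed in; nothing more can be done
None
```

The thin pin is in the ring gauge, stopped by the third ring, released and lying in the first two rings. I handed the job in at about 30 s; no verdict is reported.

**Insertion:** I took the pin from the rack by its grip point and slid it plain end first through rings 1 and 2. No axial contact force showed in the readings on the way in. It stopped with its plain end at about gauge y = -28 mm, matching the third ring's position seen in the top picture.

**Pressing:** I pressed to about 8.4 N, a little under the 10 N asked, and held above 8 N for about 0.6 s. That was the highest force read, well below 25 N, though force is only reported at the end of each move. I then eased off to about 5 N, opened the gripper and lifted clear.

**Last checks:** The final pictures show the pin in the rings with its plain end at the third ring. The thick pin, hammer, brick and tin look where they were, and the gripper is clear with about zero force.

**Disagreements:**
- The two cameras disagreed by about 2–4 mm in absolute position. I aligned the pin to the gauge mainly in the top picture, with the scene picture for height.
- The gripper read 17 mm on the 20 mm shank. The grip held without slipping.
- I did not measure the pin's final sideways offset and height; I only judged them from the pictures and the ring clearances.

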